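# Dress the canister display stand

## Robot

A 7-joint arm with a two-finger parallel gripper is mounted at the origin on the work surface. World frame = base frame: x ahead of the robot, y to its left, z up, the work surface at z = 0. Lengths are in m, angles in rad, forces in N, time in s.
With the tool pointing down it reaches from about 0.4 to 0.85 m from the base axis. Payload 10.4 kg.
Tool frame: the origin (TCP) lies midway between the tips of the shut fingers; the grasp point (between the pads) lies 19 mm behind it; z points along the fingers, y is the direction in which the jaws open and shut (so a half turn about z gives the same grasp; the last joint's range is limited). The gripper opens to 85 mm and grips with 20 to 120 N. Pads are 22 mm wide; open, the fingers measure 114 mm over their backs; the gripper's body (76 mm by 85 mm) begins 54 mm behind the grasp point. The pads swing forward as they close: fully open they stand 13 mm farther back than shut.
Start: joints at [1.244, 0.332, -0.065, 1.46, 0.022, 1.35, -0.088], TCP at [0.187, -0.596, 0.231] pointing down, gripper open.
Joint ranges: [-2.6, 2.6], [-0.5, 2.12], [-1.47, 1.34], [0.16, 2.42], [-1.27, 4.41], [0.06, 2.06], [-2.6, 2.6]. Speed limits (rad/s): [2.22, 2.22, 2.79, 2.79, 3.14, 3.14, 3.14].

## Interface

Orientations are given as [roll, pitch, yaw] about the fixed x, y, z axes, in that order (R = Rz(yaw) Ry(pitch) Rx(roll)).
In Python, from rig import env, vision, job gives the robot as it stands.
- The arm moves only by the shell command python3 -m creep 'ROWS' [FORCE]. ROWS is JSON, a list of rows, each a list of 5 numbers: the shift along the tool's x, y, z in cm, then the turn about the tool's z in degrees, then the closure in counts, from 0 (fully open) to 255 (shut). In form: [[x, y, z, twist, grip], ...]. A call has 1 to 5 rows; each row shifts and turns the pose as measured when the row begins, along the tool's axes as they then stand; what a row does not reach is not made up. A row lasts 1/8 s, in which the tool goes at most 62.5 mm and 10.7 degrees, less where a joint would pass 70% of its speed; a pose out of reach is approached as far as the arm can. A call with a gripper value outside its range is refused whole. The fingers move at their own pace and stop on an object; FORCE is the grip in N (left out, the last holds). Time passes only in rows, so rows that do not move let the fingers close. It gives the time, the measured TCP pose, the force and the opening at its end, in the units of the state.
- env.read_state(): the state, without advancing time (a new reading comes with each control period).
- vision.grab_frame(name): name is "side" or "top"; returns a dict with "img" (384x512x3 uint8, red, green, blue), "depth" (384x512 float32, m along the optical axis (not along the pixel's ray), 0 where there is no reading), "mtx" (3x3 intrinsics, pixels), "D" ([k1, k2, p1, p2, k3] as OpenCV has them; the pictures are not rectified), "position" and "rotation" of the camera in the world. Camera axes: x right, y up, looking along -z (the intrinsics and any distortion apply to the point x, -y, -z); pixel columns grow to the right and rows downward; lengths in m; the calibration is good to about 2 mm. A picture is of the moment at which its call begins.
- job.sign_off(): hands the job in, once; it reports no verdict.
Trained networks look in the newest picture that a camera, given by its name, has taken for a name from the list of things; names that differ only in an ending like _2 or _b are one class to them, and where a whole thing is asked for, a point or a joint stands for the part that bears it (a point fixed in the world has none). Each returns a list of dicts, best first, with "confidence" (0 to 1); they miss things now and then, are a little off and sometimes report something else, mostly with a low value. They report only what shows in the picture. A call takes as long as a camera call.
- vision.spot_in(name, camera): "position" ([x, y, z] in m, in world coordinates, good to about 4 mm: the middle of the surface that is visible of it).
- vision.cut_out(name, camera): "mask" (384x512 bool, what is visible of it).
- vision.pinpoint(name, camera): "position" ([x, y, z] in m, in world coordinates, good to about 4 mm: a listed point, or the origin of a listed thing).
The state is a dict: "t": time; "qpos": joint angles; "joint_velocities": joint speeds; "joint_efforts": joint torques, N m; "tcp_pos": TCP position; "tcp_rot": TCP orientation; "force": force on the tool from outside, world axes, zero at the start; "torque": the same for the moment, N m; "opening": finger opening in m.
Only numpy, scipy, OpenCV 4.12 (cv2) and the standard library are available. Lean on these libraries where they do the work, as an engineer would, in place of code of your own. Each camera call takes 0.05 s, during which the arm holds its last target. There are 200 camera calls.

## Task

Get the display stand ready: put the dusting brush that was left in it away in the grey tray, and turn the knob of its levelling foot clockwise until the foot just touches the table. Only then lay every canister into a groove of its own, round barrel down in both notched rails with an end cap beyond each rail, letting each one settle before you let go of it. Leave the pot, the bowl and the small stand where they are.

Things in the scene. Friction and masses are not known exactly. Their poses are not given: they have to be found in the camera images.
- stand: Dark low display stand, fixed: board 150 x 290 mm (x, y), top 56 mm up, on four legs. On it two notched rails along y (14 mm thick, centred at x = -35 and +35 mm, 56 mm free between them) form four V grooves along x at y = -99, -33, 33, 99 mm. A steel plate at its +y end (50 mm wide, top 51 mm up) carries the levelling foot at y = 215 mm. Origin: centre of the underside, on the table
- groove1 (a point): Groove 1 of the stand (y = -99 mm): where the centre of a canister lies when settled in it, 80 mm above the table; x along the groove (the stand's axes). The 45 degree notch faces rise to peaks 10 mm above this point, midway to the next groove, and end 18 mm below it.
- groove2 (a point): Groove 2 of the stand (y = -33 mm): where the centre of a canister lies when settled in it, 80 mm above the table; x along the groove (the stand's axes). The 45 degree notch faces rise to peaks 10 mm above this point, midway to the next groove, and end 18 mm below it.
- groove3 (a point): Groove 3 of the stand (y = 33 mm): where the centre of a canister lies when settled in it, 80 mm above the table; x along the groove (the stand's axes). The 45 degree notch faces rise to peaks 10 mm above this point, midway to the next groove, and end 18 mm below it.
- groove4 (a point): Groove 4 of the stand (y = 99 mm): where the centre of a canister lies when settled in it, 80 mm above the table; x along the groove (the stand's axes). The 45 degree notch faces rise to peaks 10 mm above this point, midway to the next groove, and end 18 mm below it.
- level_foot (a joint): Turn of the levelling foot, rad; grows when the knob is turned clockwise seen from above, which lowers knob, stem and rubber pad together by 1 mm per rad. At 0 the pad is 8 mm above the table; at 8.0 it just touches the table, and turning on meets a springy stop (about 2 N m per rad). Friction about 0.06 N m; it stays where it is left.
- foot_knob (a point): Gripping point on the axis of the levelling foot, 15 mm above the underside of its round black knob (40 mm across, 26 mm high, axis upright, white line across its top). At touchdown it is 81 mm above the table.
- foot_pad (a point): Centre of the underside of the levelling foot's rubber pad (36 mm across), 81 mm below foot_knob
- canister1: Canister: blue round barrel (32 mm across, 100 mm long) and dark octagonal end caps (36 mm across flats, 10 mm thick), about 0.18 kg. Origin: its centre; x along its axis, either way round. On the table it lies on a flat of its caps, axis 18 mm up. In a groove the barrel rests in both notches with a cap beyond each rail (8 mm play each way). May be absent.
- canister2: Canister: terracotta round barrel (32 mm across, 100 mm long) and dark octagonal end caps (36 mm across flats, 10 mm thick), about 0.18 kg. Origin: its centre; x along its axis, either way round. On the table it lies on a flat of its caps, axis 18 mm up. In a groove the barrel rests in both notches with a cap beyond each rail (8 mm play each way). May be absent.
- canister3: Canister: green round barrel (32 mm across, 100 mm long) and dark octagonal end caps (36 mm across flats, 10 mm thick), about 0.18 kg. Origin: its centre; x along its axis, either way round. On the table it lies on a flat of its caps, axis 18 mm up. In a groove the barrel rests in both notches with a cap beyond each rail (8 mm play each way). May be absent.
- canister4: Canister: yellow round barrel (32 mm across, 100 mm long) and dark octagonal end caps (36 mm across flats, 10 mm thick), about 0.18 kg. Origin: its centre; x along its axis, either way round. On the table it lies on a flat of its caps, axis 18 mm up. In a groove the barrel rests in both notches with a cap beyond each rail (8 mm play each way). May be absent.
- brush: Dusting brush: round light wooden handle 26 mm across and 150 mm long, then a steel ferrule and a black head 40 mm wide, 16 mm thick, 123 mm from the origin to the tip of the head. Origin: middle of the handle, on its axis; x along the axis towards the head. About 0.09 kg. Starts lying in groove 3.
- tool_tray: Grey open tray fixed to the table, outside 270 x 110 mm (x, y), 26 mm high, walls and floor 5 mm. Origin: centre of its underside
- tan_pot: Bystander: tan six-sided pot, 90 mm across, 110 mm high. Origin: centre of the underside
- blue_bowl: Bystander: blue bowl, 110 mm across, 50 mm high. Origin: centre of the underside
- small_stand: Bystander: small dark display stand, 100 x 130 mm, 45 mm high. Origin: centre of the underside

How it is judged:
By the outcome, as a careful person would: the job done as asked, in the order asked, and still so for the second after the job is handed in, with the robot touching nothing.
Of canister1, canister2, canister3, canister4 only 2 to 4 are there at a start; the rules pass over those that are not, and their reading is None.
At some moment in a run one of canister1, canister2, canister3, canister4 may be knocked a few centimetres aside while the robot is not near it.
It also fails if it takes over 210 s, if anything falls off the work surface, if the arm or the gripper's body presses on something with over 40 N, if the wrist force passes 120 N, or if a joint passes its speed limit or range.

## Working session

There is one attempt and no reset: what is moved stays moved. The work goes in short steps, Python scripts to look and compute and a shell command to move; the robot and the scene stay as the last step left them, time stands still between calls to the robot, and variables do not carry over. Pictures are saved under pics/ and viewed, about 12 in all and at most 16, crops included, and the job is handed in when it is done.

```bash
ls; mkdir -p pics
cat > h.py <<'E'
from rig import env, vision, job
import numpy as np, cv2
from scipy.spatial.transform import Rotation as R
def snap(c,f=None,crop=None,scale=1.5):
    d=vision.grab_frame(c)
    if f:
        im=d['img'][:,:,::-1]
        if crop: im=im[crop[1]:crop[3],crop[0]:crop[2]]
        cv2.imwrite(f,cv2.resize(im,None,fx=scale,fy=scale))
    return d
def pts(d,mask):
    v,u=np.nonzero(mask&(d['depth']>0)); z=d['depth'][v,u].astype(float)
    n=cv2.undistortPoints(np.stack([u,v],1).astype(float)[:,None],d['mtx'],np.array(d['D'],float))[:,0]
    p=np.stack([n[:,0]*z,-n[:,1]*z,-z],1)
    r=np.array(d['rotation'],float)
    M=r if r.shape==(3,3) else (R.from_euler('xyz',r).as_matrix() if r.size==3 else R.from_quat(r).as_matrix())
    return p@M.T+np.array(d['position'])
def st():
    s=env.read_state(); print('t',round(s['t'],2),'tcp',np.round(s['tcp_pos'],4),'rot',np.round(s['tcp_rot'],3),'F',np.round(s['force'],1),'op',round(s['opening'],4)); return s
E
python3 - <<'E'
from h import *
s=st(); print(s)
for c in ['top','side']:
    d=snap(c,f'pics/{c}0.png'); print(c,d['position'],d['rotation'])
    for n in ['stand','brush','tool_tray','canister1','canister2','canister3','canister4','foot_knob','groove1','groove4','tan_pot','blue_bowl','small_stand']:
        try: r=vision.pinpoint(n,c)
        except Exception as e: print(n,e); continue
        print(n,[(np.round(x['position'],3).tolist(),round(x['confidence'],2)) for x in r[:3]])
E
```

```text
pics
t 0.0 tcp [ 0.1868 -0.596   0.2305] rot [-3.14   0.     0.304] F [-0.7  0.4  0.7] op 0.0855
{'t': 0.0, 'qpos': array([ 1.24444852,  0.33284387, -0.06467023,  1.46091668,  0.02160625,
        1.34990353, -0.08850306]), 'joint_velocities': array([-0.00076251,  0.00085239,  0.0017885 ,  0.00071789, -0.00168153,
       -0.00029738, -0.00057497]), 'joint_efforts': array([ 2.21642813e-04, -6.25433922e+01,  4.95546323e-02, -3.91610813e+01,
        1.62785430e-02,  9.99060692e-03, -3.69871634e-05]), 'tcp_pos': array([ 0.18680389, -0.59604849,  0.23054511]), 'tcp_rot': array([-3.14021896e+00,  7.96955759e-05,  3.03738502e-01]), 'force': array([-0.69645668,  0.36570509,  0.6756601 ]), 'torque': array([-0.00014607,  0.00305966, -0.00024863]), 'opening': 0.08554117891699639}
top [ 0.46242259 -0.03122482  1.6231033 ] [ 0.11093889  0.00734034 -1.55355901]
stand [([0.539, 0.165, -0.003], 0.74), ([0.535, 0.197, 0.076], 0.69)]
brush [([0.535, 0.194, 0.076], 0.69)]
tool_tray [([0.516, -0.404, 0.001], 0.64), ([0.534, 0.193, 0.078], 0.43)]
canister1 [([0.461, -0.251, 0.018], 0.95), ([0.619, -0.262,
[... 1174 characters left out ...]
, -0.248, 0.017], 0.72), ([0.644, -0.119, 0.016], 0.62), ([0.619, -0.264, 0.015], 0.58)]
canister3 [([0.464, -0.248, 0.017], 0.72), ([0.644, -0.119, 0.016], 0.62), ([0.619, -0.264, 0.015], 0.58)]
canister4 [([0.464, -0.248, 0.017], 0.72), ([0.644, -0.119, 0.016], 0.62), ([0.619, -0.264, 0.015], 0.58)]
foot_knob [([0.51, 0.377, 0.086], 0.49)]
groove1 [([0.547, 0.13, 0.08], 0.81), ([0.533, 0.196, 0.079], 0.73), ([0.524, 0.261, 0.084], 0.68)]
groove4 [([0.547, 0.13, 0.08], 0.81), ([0.533, 0.196, 0.079], 0.73), ([0.524, 0.261, 0.084], 0.68)]
tan_pot [([0.765, -0.109, -0.003], 0.61)]
blue_bowl [([0.722, 0.306, -0.0], 0.85)]
small_stand [([0.788, 0.117, 0.006], 0.74), ([0.522, 0.261, 0.081], 0.3)]
```

View pics/top0.png

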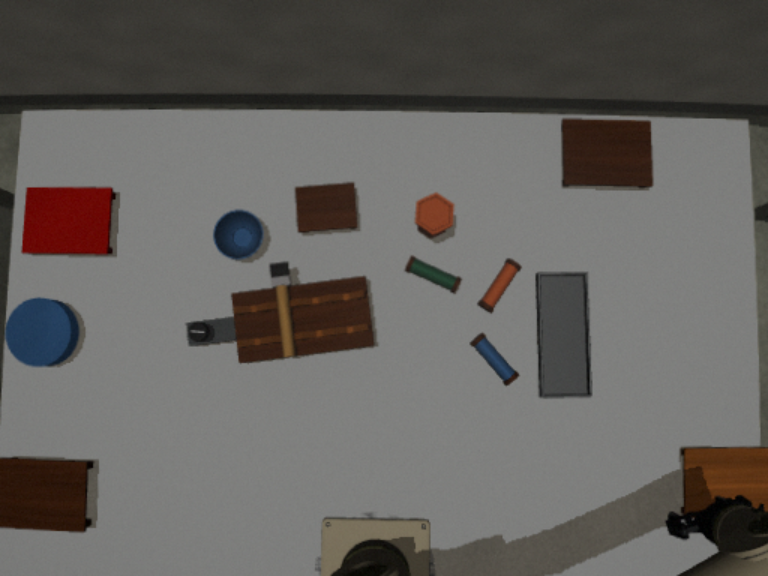

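View pics/side0.png

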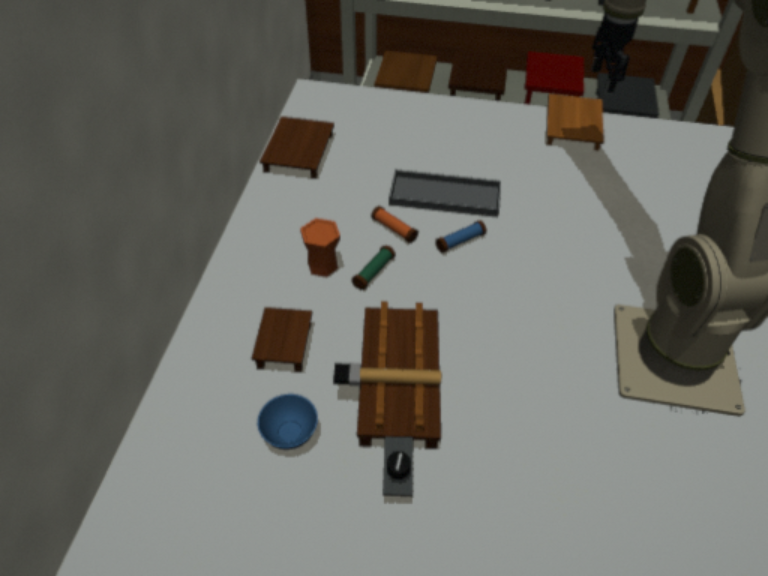

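Top (768-wide): stand at (303,320), brush lying in groove 3 with its head to +x at (280,270), knob (200,332), three canisters, green (433,274), terracotta (500,286) and blue (495,358), and the tray at (565,335). No yellow one. The side view agrees. Next I refine the poses with masks and depth.

```bash
cat >> h.py <<'E'
def axis(p):
    c=(p[:,:2].min(0)+p[:,:2].max(0))/2
    r=cv2.minAreaRect((p[:,:2]*1000).astype(np.float32)); b=cv2.boxPoints(r)
    e=[b[1]-b[0],b[2]-b[1]]; e=max(e,key=np.linalg.norm)
    return np.array(r[0])/1000, np.degrees(np.arctan2(e[1],e[0]))%180, r[1]
def cans(cam='top'):
    d=vision.grab_frame(cam)
    for m in vision.cut_out('canister1',cam):
        if m['confidence']<.4: continue
        p=pts(d,m['mask']); zt=np.percentile(p[:,2],95)
        col=np.median(d['img'][m['mask']],0); c,a,sz=axis(p[p[:,2]>zt-.02])
        print('can rgb',col,'c',np.round(c,4),'yaw',round(a,1),'size',np.round(sz,0),'ztop',round(zt,4),round(m['confidence'],2))
E
python3 - <<'E'
from h import *
cans()
for cam in ['top','side']:
    d=vision.grab_frame(cam)
    for n in ['brush','foot_knob','stand','tool_tray']:
        for m in vision.cut_out(n,cam)[:2]:
            p=pts(d,m['mask']); 
            if len(p)<5: continue
            zt=np.percentile(p[:,2],95); c,a,sz=axis(p)
            print(cam,n,np.round(c,4),'yaw',round(a,1),np.round(sz,0),'z pct',np.round(np.percentile(p[:,2],[5,25,50,75,95]),4),round(m['confidence'],2))
            if n=='foot_knob':
                q=p[p[:,2]>zt-.012]; print('  knobtop',np.round(q.mean(0),4),axis(q))
            if n=='brush':
                q=p[(p[:,2]>.078)]; l=cv2.fitLine(q[:,:2].astype(np.float32),2,0,.01,.01).ravel(); print('  line',l)
E
```

```text
can rgb [38. 56. 44.] c [ 0.6442 -0.1143] yaw 66.5 size [120.  36.] ztop 0.0388 0.81
can rgb [40. 56. 76.] c [ 0.4618 -0.2503] yaw 41.9 size [122.  36.] ztop 0.0383 0.65
top brush [0.5647 0.2042] yaw 10.1 [216.  50.] z pct [0.0507 0.0789 0.0836 0.0873 0.0914] 0.85
  line [0.98722506 0.15933217 0.56280094 0.19837546]
top foot_knob [0.5072 0.3743] yaw 138.2 [38. 39.] z pct [0.0838 0.0947 0.0972 0.1001 0.1037] 0.52
  knobtop [0.5065 0.3752 0.0982] (array([0.50744193, 0.3745997 ]), np.float32(138.22882), (37.71261215209961, 38.70204162597656))
top tool_tray [ 0.5178 -0.4008] yaw 3.3 [278. 120.] z pct [-0.0006  0.0033  0.0062  0.0099  0.0266] 0.67
side brush [0.5519 0.1948] yaw 19.6 [217.  69.] z pct [0.0702 0.0798 0.0828 0.0856 0.0884] 0.71
  line [0.99107283 0.13332155 0.56817263 0.20427063]
side foot_knob [0.5085 0.3775] yaw 100.1 [32. 38.] z pct [0.0836 0.0946 0.0965 0.0977 0.0998] 0.82
  knobtop [0.5083 0.3797 0.0966] (array([0.50852518, 0.37744131]), np.float32(99.918144), (32.17316436767578, 37.669437408447266))
side foot_knob [ 0.7749 -0.1632] yaw 109.8 [ 91. 197.] z pct [0.0022 0.0399 0.0999 0.1064 0.1103] 0.34
  knobtop [ 0.7606 -0.1092  0.1063] (array([ 0.76241656, -0.10909022]), np.float32(57.97536), (83.02024841308594, 81.13594818115234))
side tool_tray [ 0.5177 -0.4128] yaw 4.2 [275. 154.] z pct [-0.0006  0.0027  0.0056  0.0149  0.0253] 0.85
side tool_tray [0.5356 0.1924] yaw 98.2 [150. 442.] z pct [0.0475 0.0528 0.055  0.058  0.0882] 0.57
```

```bash
cat >> h.py <<'E'
def to(x,y,z,yawdeg,n=None):
    s=st(); M=R.from_euler('xyz',s['tcp_rot']).as_matrix()
    d=M.T@(np.array([x,y,z])-s['tcp_pos'])*100
    tw=-(yawdeg-np.degrees(s['tcp_rot'][2])); tw=(tw+90)%180-90
    k=n or int(max(np.ceil(np.linalg.norm(d)/5.5),np.ceil(abs(tw)/10),1))
    print('total',np.round(d,2),'twist',round(tw,1),'| rows',k,'each',np.round(d/k,2),round(tw/k,2))
E
cat > go.py <<'E'
import sys; from h import *; to(*map(float,sys.argv[1:5]))
E
python3 go.py .535 .195 .2 9.9; python3 -m creep '[[0,0,0,7.5,0]]' 40;python3 go.py .535 .195 .2 9.9
```

```text
t 2.0 tcp [ 0.187  -0.5964  0.2313] rot [ 3.142 -0.     0.304] F [-0.2  0.3 -0.5] op 0.0857
total [ 56.88 -65.1    3.13] twist 7.5 | rows 16 each [ 3.56 -4.07  0.2 ] 0.47
t: 2.12
tcp_pos: [0.1869, -0.5964, 0.2313]
tcp_rot: [3.142, -0.0, 0.17]
force: [0.3, 0.4, 0.2]
opening: 0.0853
t 2.12 tcp [ 0.1869 -0.5964  0.2313] rot [ 3.142 -0.     0.17 ] F [0.3 0.4 0.2] op 0.0853
total [ 47.73 -72.09   3.14] twist -0.1 | rows 16 each [ 2.98 -4.51  0.2 ] -0.01
```

```bash
for i in 1; do python3 -m creep '[[3,-4.5,0,0,0],[3,-4.5,0,0,0],[3,-4.5,0,0,0],[3,-4.5,0,0,0],[3,-4.5,0,0,0]]' | head -2
python3 -m creep '[[3,-4.5,0,0,0],[3,-4.5,0,0,0],[3,-4.5,0,0,0],[3,-4.5,0,0,0],[3,-4.5,0,0,0]]' |head -2
python3 -m creep '[[3,-4.5,0,0,0],[3,-4.5,0,0,0],[3,-4.5,0,0,0],[3,-4.5,0,0,0],[3,-4.5,0,0,0]]' ; done; python3 go.py .535 .195 .13 9.9;python3 -c "
from h import *;print(env.read_state()['qpos'])"
```

```text
t: 2.75
tcp_pos: [0.2981, -0.3454, 0.2304]
t: 3.38
tcp_pos: [0.4125, -0.0907, 0.2313]
t: 4.0
tcp_pos: [0.5278, 0.163, 0.232]
tcp_rot: [3.133, -0.007, 0.158]
force: [0.7, 0.2, 0.8]
opening: 0.0853
t 4.0 tcp [0.5278 0.163  0.232 ] rot [ 3.133 -0.007  0.158] F [0.7 0.2 0.8] op 0.0853
total [ 1.14 -3.14 10.18] twist -0.8 | rows 2 each [ 0.57 -1.57  5.09] -0.41
[ 0.3526855   0.27302405 -0.86988989  1.62404393  0.2244262   1.34076648
 -1.96215986]
```

```bash
python3 -m creep '[[0.6,-1.6,3.5,-0.4,0],[0.5,-1.5,3.5,-0.4,0],[0,0,0,0,0]]' >/dev/null; python3 go.py .535 .195 .064 9.9
```

```text
t 4.38 tcp [0.5348 0.2011 0.1604] rot [ 3.136 -0.008  0.179] F [0.3 0.5 0.5] op 0.085
total [-0.17  0.55  9.64] twist 0.3 | rows 2 each [-0.08  0.27  4.82] 0.16
```

```bash
python3 -m creep '[[0,0,3.5,0,0],[0,0,3.3,0,0],[0,0,3,0,0],[0,0,0,0,0]]' >/dev/null; python3 go.py .535 .195 .064 9.9
```

```text
t 4.88 tcp [0.54   0.1976 0.0664] rot [ 3.134 -0.015  0.173] F [-0.1  0.5  1.1] op 0.0854
total [-0.54  0.17  0.23] twist 0.0 | rows 1 each [-0.54  0.17  0.23] 0.03
```

```bash
python3 -m creep '[[-0.5,0.1,0.2,0,0],[0,0,0,0,255],[0,0,0,0,255],[0,0,0,0,255],[0,0,0,0,255]]' 40; python3 -m creep '[[0,0,0,0,255],[0,0,0,0,255],[0,0,-4,0,255],[0,0,-4,0,255],[0,0,-4,0,255]]'; python3 go.py .493 -.404 .16 3
```

```text
t: 5.5
tcp_pos: [0.5379, 0.196, 0.0703]
tcp_rot: [3.134, -0.022, 0.172]
force: [-0.1, 0.7, 0.9]
opening: 0.0243
t: 6.12
tcp_pos: [0.5331, 0.195, 0.1893]
tcp_rot: [3.134, -0.014, 0.172]
force: [0.1, 0.3, -0.9]
opening: 0.0241
t 6.12 tcp [0.5331 0.195  0.1893] rot [ 3.134 -0.014  0.172] F [ 0.1  0.3 -0.9] op 0.0241
total [-14.26  58.3    3.19] twist 6.9 | rows 11 each [-1.3   5.3   0.29] 0.62
```

```bash
python3 -m creep '[[-1.3,5.3,0,0.6,255],[-1.3,5.3,0,0.6,255],[-1.3,5.3,0,0.6,255],[-1.3,5.3,0,0.6,255],[-1.3,5.3,0,0.6,255]]' |head -2
python3 -m creep '[[-1.3,5.3,0,0.6,255],[-1.3,5.3,0,0.6,255],[-1.3,5.3,0,0.6,255],[-1.3,5.3,0,0.6,255],[-1.3,5.3,0,0.6,255]]' |head -2
python3 go.py .493 -.404 .16 3;python3 - <<'E'
from h import *
d=snap('side','pics/s1.png',(230,60,480,260),3); print(env.read_state()['qpos'])
cans()
E
```

```text
t: 6.75
tcp_pos: [0.5095, -0.079, 0.1927]
t: 7.38
tcp_pos: [0.4698, -0.3586, 0.1922]
t 7.38 tcp [ 0.4698 -0.3586  0.1922] rot [ 3.136 -0.02   0.075] F [ 1.2  0.1 -0.9] op 0.0246
total [1.91 4.68 3.29] twist 1.3 | rows 2 each [0.95 2.34 1.64] 0.64
[ 1.04021332  0.32357949 -0.54551157  1.59652002  0.17229279  1.25065574
 -1.03936491]
can rgb [110.  58.  37.] c [ 0.6228 -0.2586] yaw 147.3 size [ 33. 121.] ztop 0.0386 0.86
can rgb [39. 58. 45.] c [ 0.6444 -0.1145] yaw 66.9 size [120.  35.] ztop 0.0398 0.67
can rgb [40. 57. 78.] c [ 0.4624 -0.2488] yaw 42.5 size [118.  33.] ztop 0.0385 0.6
```

View pics/s1.png

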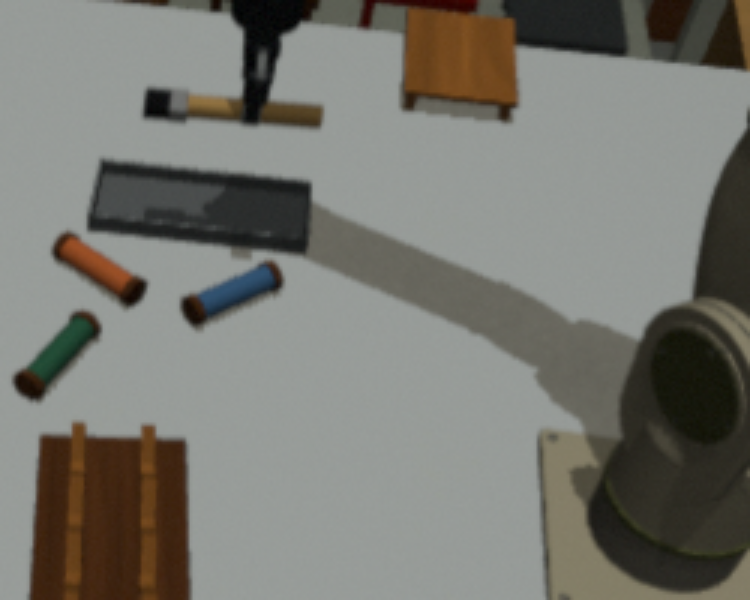

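```bash
python3 -m creep '[[1.0,2.3,0,0.6,255],[0.9,2.3,0,0.6,255],[0,0,3,0,255],[0,0,3,0,255],[0,0,0,0,255]]' >/dev/null; python3 go.py .493 -.403 .018 3
```

```text
t 8.15 tcp [ 0.4945 -0.4005  0.1301] rot [ 3.14  -0.019  0.054] F [-0.9  0.8 -0. ] op 0.0245
total [-0.38  0.21 11.2 ] twist 0.1 | rows 3 each [-0.13  0.07  3.73] 0.04
```

```bash
python3 -m creep '[[-0.1,0.1,4,0,255],[-0.1,0.1,4,0,255],[0,0,2.2,0,255],[0,0,0.5,0,255],[0,0,0,0,255]]'; python3 go.py .493 -.403 .013 3
```

```text
t: 8.78
tcp_pos: [0.4999, -0.4023, 0.0281]
tcp_rot: [3.134, -0.026, 0.058]
force: [-0.3, -0.3, -0.7]
opening: 0.0239
t 8.78 tcp [ 0.4999 -0.4023  0.0281] rot [ 3.134 -0.026  0.058] F [-0.3 -0.3 -0.7] op 0.0239
total [-0.73  0.02  1.49] twist 0.3 | rows 1 each [-0.73  0.02  1.49] 0.31
```

```bash
python3 -m creep '[[-0.6,0,0.6,0,255],[0,0,0.5,0,255],[0,0,0.3,0,255],[0,0,0,0,255]]'|grep -E 'pos|force';  python3 -m creep '[[0,0,0.3,0,255],[0,0,0,0,255]]'
```

```text
tcp_pos: [0.495, -0.404, 0.016]
force: [-0.6, 0.1, -0.7]
t: 9.52
tcp_pos: [0.4953, -0.4041, 0.013]
tcp_rot: [3.131, -0.029, 0.057]
force: [0.3, 0.1, -1.0]
opening: 0.0248
```

```bash
python3 -m creep '[[0,0,0.2,0,255],[0,0,0,0,255]]'|grep -E 'pos|force';python3 -m creep '[[0,0,0,0,120],[0,0,0,0,120],[0,0,0,0,120],[0,0,0,0,120]]'; python3 -m creep '[[0,0,-4,0,120],[0,0,-4,0,120],[0,0,-4,0,0],[0,0,-4,0,0],[0,0,0,0,0]]'; python3 -c "
from h import *
print(env.read_state()['qpos'])
d=vision.grab_frame('side');print(vision.pinpoint('brush','side'))
d=snap('side','pics/s2.png',(230,60,480,260),3)"; python3 go.py .506 .3755 .16 9.9
```

```text
tcp_pos: [0.4959, -0.4044, 0.0128]
force: [-0.6, -0.9, -0.6]
t: 10.28
tcp_pos: [0.4961, -0.4044, 0.0127]
tcp_rot: [3.13, -0.03, 0.058]
force: [-1.2, -0.1, 0.3]
opening: 0.0451
t: 10.9
tcp_pos: [0.4908, -0.4024, 0.1767]
tcp_rot: [3.132, -0.029, 0.058]
force: [-0.5, -0.6, -0.8]
opening: 0.0855
[ 1.02803037  0.41725642 -0.53096035  1.51018507  0.21026154  1.24314639
 -1.04032965]
[{'position': [0.4926, -0.4031, 0.0213], 'confidence': 0.6}]
t 11.05 tcp [ 0.4889 -0.4013  0.1721] rot [ 3.136 -0.024  0.058] F [-0.4  0.6 -0.4] op 0.0852
total [  6.16 -77.46   0.94] twist -6.6 | rows 15 each [ 0.41 -5.16  0.06] -0.44
```

View pics/s2.png

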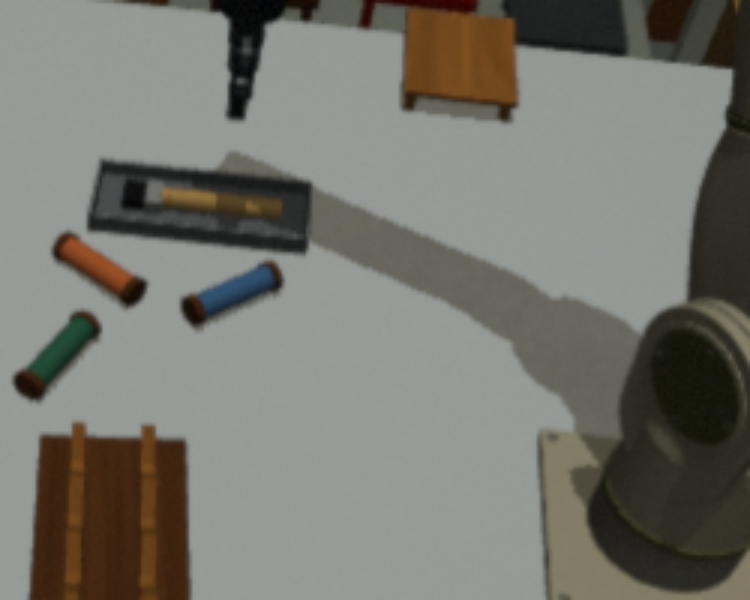

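```bash
python3 -m creep '[[0.4,-5.2,0,0,0],[0.4,-5.2,0,0,0],[0.4,-5.2,0,0,0],[0.4,-5.2,0,0,0],[0.4,-5.2,0,0,0]]' |head -2
python3 -m creep '[[0.4,-5.2,0,0,0],[0.4,-5.2,0,0,0],[0.4,-5.2,0,0,0],[0.4,-5.2,0,0,0],[0.4,-5.2,0,0,0]]' |head -2
python3 -m creep '[[0.4,-5.2,0,0,0],[0.4,-5.2,0,0,0],[0.4,-5.2,0,0,0],[0.4,-5.2,0,0,0],[0,0,0,0,0]]' |head -2
python3 -c "
from h import *
print(env.read_state()['qpos'])"
python3 -m creep '[[0,0,0,10,0],[0,0,0,10,0],[0,0,0,0,0]]' |head -3
python3 -c "
from h import *
print(env.read_state()['qpos'])"; python3 go.py .506 .375 .12 9.9
```

```text
t: 11.68
tcp_pos: [0.4902, -0.1364, 0.1639]
t: 12.3
tcp_pos: [0.493, 0.1318, 0.1589]
t: 12.92
tcp_pos: [0.4938, 0.3497, 0.1521]
[-0.01139868  0.49351972 -0.88918213  1.57800923  0.39267492  1.26254595
 -2.48082717]
t: 13.3
tcp_pos: [0.4897, 0.3452, 0.1393]
tcp_rot: [3.117, 0.016, -0.194]
[-0.29768247  0.40844484 -0.49783355  1.59807785  0.20435504  1.21696353
 -2.60207511]
t 13.3 tcp [0.4897 0.3452 0.1393] rot [ 3.117  0.016 -0.194] F [-0.7  0.2 -0.5] op 0.0856
total [ 1.06 -3.28  1.83] twist -21.0 | rows 3 each [ 0.35 -1.09  0.61] -7.0
```

```bash
for i in 1; do python3 -m creep '[[0.3,-1,0,-10,0],[0,0,0,-10,0],[0,0,0,-10,0],[0,0,0,-10,0],[0,0,0,-10,0]]' |grep rot
python3 -m creep '[[0,0,0,-10,0],[0,0,0,-10,0],[0,0,0,-10,0],[0,0,0,-10,0],[0,0,0,-10,0]]' |grep rot
python3 -m creep '[[0,0,0,-10,0],[0,0,0,-10,0],[0,0,0,-10,0],[0,0,0,-10,0],[0,0,0,-10,0]]' |grep rot
python3 -m creep '[[0,0,0,-10,0],[0,0,0,-10,0],[0,0,0,-10,0],[0,0,0,-10,0],[0,0,0,-10,0]]' |grep rot
python3 -m creep '[[0,0,0,-10,0],[0,0,0,-10,0],[0,0,0,-10,0],[0,0,0,-10,0],[0,0,0,-10,0]]' |grep rot; done
python3 -c "
from h import *
print(env.read_state()['qpos'])"; python3 go.py .506 .375 .12 9.9
```

```text
tcp_rot: [-3.14, 0.029, 0.715]
tcp_rot: [-3.117, 0.009, 1.623]
tcp_rot: [-3.13, -0.017, 2.528]
tcp_rot: [3.123, -0.009, -2.851]
tcp_rot: [3.127, 0.031, -1.952]
[ 0.2733943   0.75155748 -1.36357788  1.56819011  0.72445329  1.40194661
  1.61983174]
t 16.43 tcp [0.5047 0.3402 0.1594] rot [ 3.127  0.031 -1.952] F [ 0.7 -0.2 -0.7] op 0.0855
total [-3.16  1.12  4.06] twist 58.3 | rows 6 each [-0.53  0.19  0.68] 9.71
```

```bash
python3 -m creep '[[0,0,0,-10,0],[0,0,0,-10,0],[0,0,0,-10,0],[0,0,0,-10,0],[0,0,0,0,0]]' |grep rot
python3 -c "
from h import *
print(env.read_state()['qpos'])
d=vision.grab_frame('top')
m=vision.cut_out('foot_knob','top')
"; python3 go.py .5065 .375 .12 -152
```

```text
tcp_rot: [-3.113, 0.048, -1.236]
[ 0.32218857  0.78593511 -1.43635627  1.57017247  0.76922227  1.42154438
  2.32396515]
t 17.15 tcp [0.5107 0.3353 0.1695] rot [-3.114  0.047 -1.24 ] F [ 0.3 -0.6  0.7] op 0.0853
total [-3.65 -0.75  5.15] twist 81.0 | rows 9 each [-0.41 -0.08  0.57] 9.0
```

```bash
python3 -m creep '[[-1.8,-0.4,2,0,0],[-1.8,-0.4,2,0,0],[0,0,0,0,0]]' |grep -E 'rot|pos'; python3 go.py .5065 .375 .07 -71
```

```text
tcp_pos: [0.5087, 0.3737, 0.1327]
tcp_rot: [-3.111, 0.05, -1.252]
t 17.52 tcp [0.5087 0.3737 0.1327] rot [-3.111  0.05  -1.252] F [ 0.3  0.  -0.2] op 0.0855
total [0.12 0.36 6.26] twist -0.7 | rows 2 each [0.06 0.18 3.13] -0.37
```

```bash
python3 -m creep '[[0.1,0.2,3,0,0],[0.1,0.2,2.8,0,0],[0,0,0,0,0]]' |grep -E 'rot|pos'; python3 go.py .5065 .375 .07 -71
```

```text
tcp_pos: [0.5084, 0.3727, 0.0768]
tcp_rot: [-3.107, 0.051, -1.26]
t 17.9 tcp [0.5084 0.3727 0.0768] rot [-3.107  0.051 -1.26 ] F [-0.5 -0.7  0.9] op 0.0856
total [-0.24  0.14  0.69] twist -1.2 | rows 1 each [-0.24  0.14  0.69] -1.2
```

Close on the knob, then look at the side view to check the grip.

```bash
python3 -m creep '[[-0.2,0.1,0.6,0,0],[0,0,0,0,255],[0,0,0,0,255],[0,0,0,0,255],[0,0,0,0,255]]' 30 |grep -E 'rot|pos|for|ope'; python3 -c "
from h import *
s=st();print(s['torque'],s['qpos'])
snap('side','pics/s3.png',(200,220,340,340),5)"
```

```text
tcp_pos: [0.5082, 0.3751, 0.0752]
tcp_rot: [-3.103, 0.053, -1.263]
force: [0.2, 0.2, -3.4]
opening: 0.0392
t 18.52 tcp [0.5082 0.3751 0.0752] rot [-3.103  0.053 -1.263] F [ 0.2  0.2 -3.4] op 0.0392
[-0.057761    0.18209912  0.01099789] [ 0.19721173  0.87490626 -1.3117595   1.61716166  0.86509529  1.27776563
  2.20739   ]
```

View pics/s3.png

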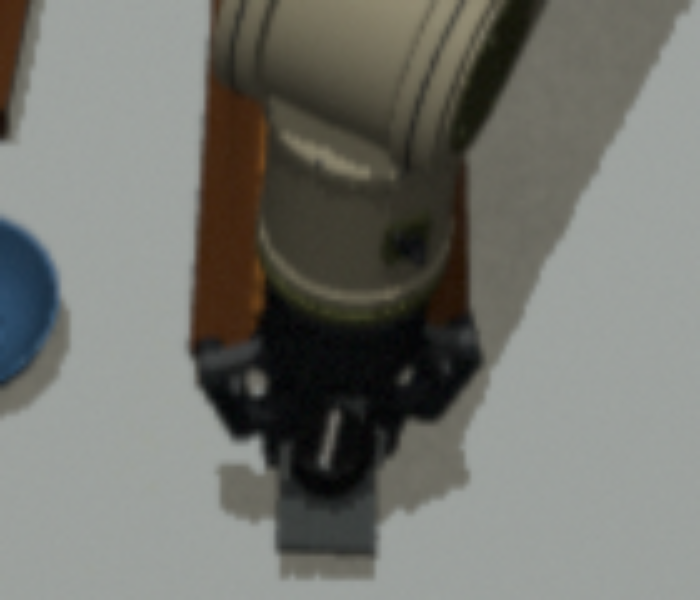

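```bash
cat > tq.py <<'E'
from h import *
s=env.read_state(); print('t',round(s['t'],2),'pos',np.round(s['tcp_pos'],4),'yaw',round(np.degrees(s['tcp_rot'][2]),1),'tilt',np.round(s['tcp_rot'][:2],3),'F',np.round(s['force'],1),'T',np.round(s['torque'],3),'op',round(s['opening'],4),'j7',round(s['qpos'][6],2),'j3',round(s['qpos'][2],2))
E
python3 -m creep '[[0,0,0.02,5,255],[0,0,0.02,8,255],[0,0,0.02,8,255],[0,0,0.02,8,255]]' 45 >/dev/null; python3 tq.py
python3 -m creep '[[0,0,0.02,8,255],[0,0,0.02,8,255],[0,0,0.02,8,255],[0,0,0.02,8,255],[0,0,0.02,8,255]]' >/dev/null; python3 tq.py; python3 go.py .507 .375 .072 0
```

```text
t 19.07 pos [0.5077 0.3749 0.0743] yaw -102.1 tilt [-3.134  0.063] F [-4.9  1.2 -6.4] T [-0.341  0.292  0.118] op 0.0389 j7 1.73 j3 -1.23
t 19.7 pos [0.507  0.3753 0.0738] yaw -143.2 tilt [3.109 0.053] F [-2.4  0.3  1.7] T [-1.05  -0.428  0.159] op 0.0383 j7 1.07 j3 -1.11
t 19.7 tcp [0.507  0.3753 0.0738] rot [ 3.109  0.053 -2.5  ] F [-2.4  0.3  1.7] op 0.0383
total [ 0.03 -0.03  0.18] twist 36.8 | rows 4 each [ 0.01 -0.01  0.04] 9.19
```

```bash
python3 -m creep '[[0,0,0.02,8,255],[0,0,0.02,8,255],[0,0,0.02,8,255],[0,0,0.02,8,255],[0,0,0.02,8,255]]' >/dev/null; python3 tq.py
python3 -m creep '[[0,0,0.02,8,255],[0,0,0.02,8,255],[0,0,0.02,8,255],[0,0,0.02,8,255],[0,0,0.02,8,255]]' >/dev/null; python3 tq.py
python3 -m creep '[[0,0,0.02,8,255],[0,0,0.02,8,255],[0,0,0.02,8,255],[0,0,0.02,8,255],[0,0,0,0,255]]' >/dev/null; python3 tq.py
```

```text
t 20.32 pos [0.5066 0.3762 0.0737] yaw 175.8 tilt [3.084 0.023] F [0.5 2.5 0.5] T [-0.829 -0.12   0.048] op 0.0385 j7 0.41 j3 -0.98
t 20.95 pos [0.5069 0.3772 0.073 ] yaw 134.7 tilt [ 3.081 -0.018] F [0.  1.4 0.4] T [-0.324  0.358  0.061] op 0.0385 j7 -0.24 j3 -0.85
t 21.57 pos [0.5076 0.3779 0.0725] yaw 101.8 tilt [ 3.098 -0.048] F [ 2.1  0.1 -1.1] T [-0.441  0.26  -0.016] op 0.0387 j7 -0.77 j3 -0.73
```

```bash
python3 -m creep '[[0,0,0.02,8,255],[0,0,0.02,8,255],[0,0,0,0,255]]' >/dev/null; python3 tq.py
python3 -m creep '[[0,0,0.02,8,255],[0,0,0.02,8,255],[0,0,0,0,255]]' >/dev/null; python3 tq.py
```

```text
t 21.95 pos [0.5081 0.3781 0.0723] yaw 86.1 tilt [ 3.111 -0.059] F [-0.3  0.5  1.6] T [-0.375  0.266 -0.048] op 0.0386 j7 -1.02 j3 -0.68
t 22.32 pos [0.5086 0.378  0.0718] yaw 70.7 tilt [ 3.127 -0.065] F [ 0.9  0.2 -0.6] T [-0.321 -0.229 -0.112] op 0.0385 j7 -1.27 j3 -0.63
```

Run:
```python
from h import *
snap('side','pics/s4.png',(200,220,340,340),5)
```

```text
(no output)
```

View pics/s4.png

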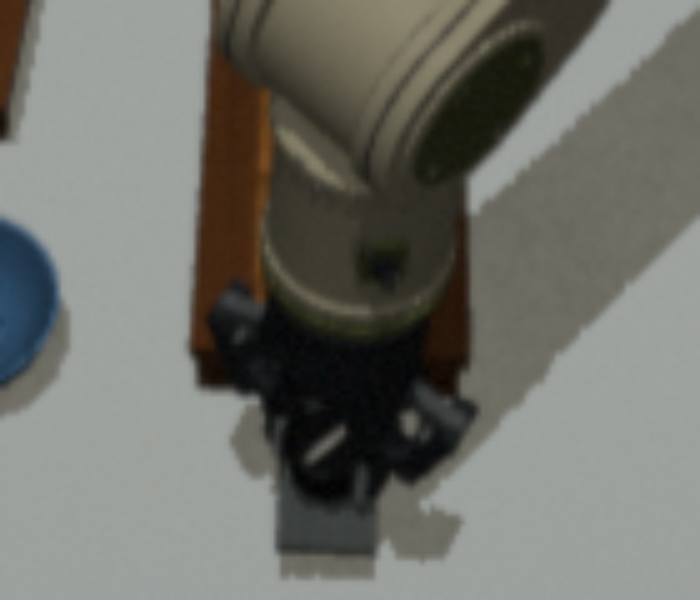

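The white line went from (345,405)-(320,465) to (345,430)-(310,462). That matches 217° mod 180, so the knob isn't slipping. I keep turning and watch the torque.

```bash
python3 -m creep '[[0,0,0.01,8,255],[0,0,0.01,8,255]]' >/dev/null; python3 tq.py
python3 -m creep '[[0,0,0.01,8,255],[0,0,0.01,6,255]]' >/dev/null; python3 tq.py
python3 -m creep '[[0,0,0.01,6,255],[0,0,0.01,6,255]]' >/dev/null; python3 tq.py
```

```text
t 22.62 pos [0.5092 0.3777 0.0717] yaw 55.0 tilt [-3.139 -0.066] F [-1.1  1.6  4.7] T [-0.128 -0.084  0.128] op 0.0385 j7 -1.52 j3 -0.58
t 22.88 pos [0.5095 0.3774 0.0714] yaw 41.3 tilt [-3.125 -0.064] F [ 1.2  0.6 -2.8] T [-0.794 -0.686  0.017] op 0.0385 j7 -1.74 j3 -0.53
t 23.12 pos [0.5098 0.3772 0.0714] yaw 29.6 tilt [-3.114 -0.059] F [ 0.4 -2.9  2.2] T [-1.32  -0.484  0.046] op 0.0384 j7 -1.93 j3 -0.49
```

```bash
python3 -m creep '[[0,0,0.01,6,255],[0,0,0,0,255]]' >/dev/null; python3 tq.py
python3 -m creep '[[0,0,0.01,6,255],[0,0,0,0,255]]' >/dev/null; python3 tq.py
python3 -m creep '[[0,0,0.01,6,255],[0,0,0,0,255]]' >/dev/null; python3 tq.py
python3 -m creep '[[0,0,0.01,6,255],[0,0,0,0,255]]' >/dev/null; python3 tq.py
```

```text
t 23.38 pos [0.5098 0.3768 0.0713] yaw 24.1 tilt [-3.109 -0.056] F [ 0.3  1.2 -1.1] T [-0.906 -0.673 -0.03 ] op 0.0386 j7 -2.02 j3 -0.47
t 23.62 pos [0.5099 0.3766 0.0712] yaw 18.7 tilt [-3.105 -0.053] F [1.2 1.1 0.5] T [-1.262 -0.725 -0.007] op 0.0383 j7 -2.11 j3 -0.45
t 23.88 pos [0.51   0.3766 0.0714] yaw 13.3 tilt [-3.101 -0.049] F [-1.3 -0.6  2.6] T [-0.927 -0.164 -0.047] op 0.0382 j7 -2.2 j3 -0.44
t 24.12 pos [0.51   0.3763 0.0713] yaw 7.8 tilt [-3.097 -0.045] F [0.4 0.3 2.3] T [-1.061 -0.307 -0.039] op 0.0389 j7 -2.28 j3 -0.42
```

```bash
python3 -m creep '[[0,0,0,0,0],[0,0,0,0,0],[0,0,0,0,0],[0,0,0,0,0]]' >/dev/null; python3 -m creep '[[0,0,-2,0,0],[0,0,-2.5,0,0],[0,0,-2,0,0],[0,0,0,0,0]]' >/dev/null; python3 tq.py
python3 -m creep '[[0,0,0,-8,0],[0,0,0,-8,0],[0,0,0,-8,0],[0,0,0,-8,0],[0,0,0,-8,0]]' >/dev/null
python3 -m creep '[[0,0,0,-8,0],[0,0,0,-8,0],[0,0,0,-8,0],[0,0,0,-8,0],[0,0,0,-8,0]]' >/dev/null
python3 -m creep '[[0,0,0,-8,0],[0,0,0,-8,0],[0,0,0,-8,0],[0,0,0,-8,0],[0,0,0,0,0]]' >/dev/null; python3 tq.py
python3 - <<'E'
from h import *
d=vision.grab_frame('side')
for m in vision.cut_out('foot_knob','side')[:1]:
    p=pts(d,m['mask']); zt=np.percentile(p[:,2],95); q=p[p[:,2]>zt-.012]
    print(len(p),np.round(np.percentile(p[:,2],[25,50,75,95]),4),np.round(q.mean(0),4),m['confidence'])
E
python3 go.py .507 .376 .068 0
```

```text
t 25.12 pos [0.5071 0.3744 0.1421] yaw 8.4 tilt [-3.093 -0.047] F [ 0.   0.6 -0.2] T [-0.061  0.008 -0.014] op 0.0856 j7 -2.25 j3 -0.44
t 27.0 pos [0.5043 0.3723 0.1374] yaw 124.2 tilt [ 3.086 -0.023] F [-0.2 -0.3 -0.4] T [-0.056 -0.024  0.053] op 0.0854 j7 -0.35 j3 -0.79
244 [0.0884 0.0913 0.093  0.0952] [0.5084 0.3782 0.0918] 0.62
t 27.1 tcp [0.5043 0.3723 0.1375] rot [ 3.086 -0.023  2.166] F [-0.1 -0.2  0.2] op 0.0853
total [-0.01  0.03  6.97] twist -55.9 | rows 6 each [-0.    0.01  1.16] -9.32
```

```bash
python3 -m creep '[[0,0,3,0,0],[0,0,2.5,0,0],[0,0,1,0,0],[0,0,0,0,0]]' >/dev/null; python3 go.py .5075 .376 .068 0
```

```text
t 27.6 tcp [0.5071 0.376  0.0719] rot [ 3.084 -0.023  2.157] F [-0.1  0.  -1.3] op 0.0852
total [-0.04  0.01  0.39] twist -56.4 | rows 6 each [-0.01  0.    0.07] -9.41
```

```bash
python3 -m creep '[[0,0,0.3,0,0],[0,0,0,0,255],[0,0,0,0,255],[0,0,0,0,255],[0,0,0,0,255]]' 60 >/dev/null; python3 tq.py
for i in 1; do python3 -m creep '[[0,0,0,5,255],[0,0,0,5,255]]' >/dev/null; python3 tq.py
python3 -m creep '[[0,0,0,5,255],[0,0,0,0,255]]' >/dev/null; python3 tq.py
python3 -m creep '[[0,0,0,5,255],[0,0,0,0,255]]' >/dev/null; python3 tq.py
python3 -m creep '[[0,0,0,5,255],[0,0,0,0,255]]' >/dev/null; python3 tq.py;done
```

```text
t 28.23 pos [0.5076 0.3766 0.0719] yaw 123.5 tilt [ 3.082 -0.022] F [ 1.8  1.  -2.4] T [-0.057  0.194  0.002] op 0.0385 j7 -0.4 j3 -0.75
t 28.48 pos [0.5078 0.3767 0.0717] yaw 113.2 tilt [ 3.087 -0.033] F [-0.4  0.6 -2.4] T [-0.078  0.024  0.01 ] op 0.0385 j7 -0.57 j3 -0.71
t 28.73 pos [0.5079 0.3767 0.0716] yaw 108.1 tilt [ 3.09  -0.038] F [-0.2 -0.3 -0.8] T [-0.279  0.242 -0.043] op 0.0382 j7 -0.65 j3 -0.69
t 28.98 pos [0.508  0.3767 0.0715] yaw 103.3 tilt [ 3.093 -0.042] F [ 0.5  0.2 -0.5] T [-0.146 -0.042 -0.048] op 0.0379 j7 -0.73 j3 -0.68
t 29.23 pos [0.5081 0.3767 0.0714] yaw 98.6 tilt [ 3.096 -0.046] F [ 0.2  0.6 -0.9] T [-0.198 -0.222 -0.053] op 0.038 j7 -0.8 j3 -0.66
```

```bash
for i in 1; do python3 -m creep '[[0,0,0,5,255],[0,0,0,5,255]]' >/dev/null; python3 tq.py
python3 -m creep '[[0,0,0,5,255],[0,0,0,5,255]]' >/dev/null; python3 tq.py
python3 -m creep '[[0,0,0,5,255],[0,0,0,5,255]]' >/dev/null; python3 tq.py;done
```

```text
t 29.48 pos [0.5081 0.3768 0.0715] yaw 88.9 tilt [ 3.104 -0.053] F [-1.1 -0.4  0.3] T [-0.248  0.004  0.057] op 0.0381 j7 -0.96 j3 -0.63
t 29.73 pos [0.5084 0.3767 0.0714] yaw 79.1 tilt [ 3.113 -0.058] F [ 0.1  0.7 -3. ] T [-0.336 -0.809  0.013] op 0.0382 j7 -1.12 j3 -0.6
t 29.98 pos [0.5084 0.3766 0.0709] yaw 69.2 tilt [ 3.123 -0.062] F [ 0.9  1.  -1.7] T [-0.505 -0.747  0.128] op 0.0381 j7 -1.27 j3 -0.56
```

```bash
for i in 1; do python3 -m creep '[[0,0,0,5,255],[0,0,0,0,255]]' >/dev/null; python3 tq.py
python3 -m creep '[[0,0,0,5,255],[0,0,0,0,255]]' >/dev/null; python3 tq.py
python3 -m creep '[[0,0,0,5,255],[0,0,0,0,255]]' >/dev/null; python3 tq.py;done
python3 - <<'E'
from h import *
for i in range(3):
  d=vision.grab_frame('side')
  for m in vision.cut_out('foot_knob','side')[:1]:
    p=pts(d,m['mask']); print(len(p),np.round(np.percentile(p[:,2],[10,25,50,75,95]),4))
snap('side','pics/s5.png',(235,265,305,325),10)
E
```

```text
t 30.23 pos [0.5083 0.3768 0.0711] yaw 64.6 tilt [ 3.128 -0.063] F [-1.9 -1.   2.1] T [-0.296  0.365 -0.053] op 0.0383 j7 -1.35 j3 -0.55
t 30.48 pos [0.5084 0.3767 0.0711] yaw 60.0 tilt [ 3.133 -0.064] F [-0.1  0.4 -1.2] T [-0.322 -0.267 -0.089] op 0.0379 j7 -1.42 j3 -0.53
t 30.73 pos [0.5085 0.3766 0.071 ] yaw 55.4 tilt [ 3.137 -0.064] F [-0.5  1.  -0.1] T [-0.526 -0.414 -0.068] op 0.0379 j7 -1.5 j3 -0.52
149 [0.0801 0.0886 0.0909 0.0923 0.0942]
156 [0.0778 0.0879 0.0904 0.092  0.0946]
139 [0.0783 0.0882 0.0907 0.0921 0.0945]
```

View pics/s5.png

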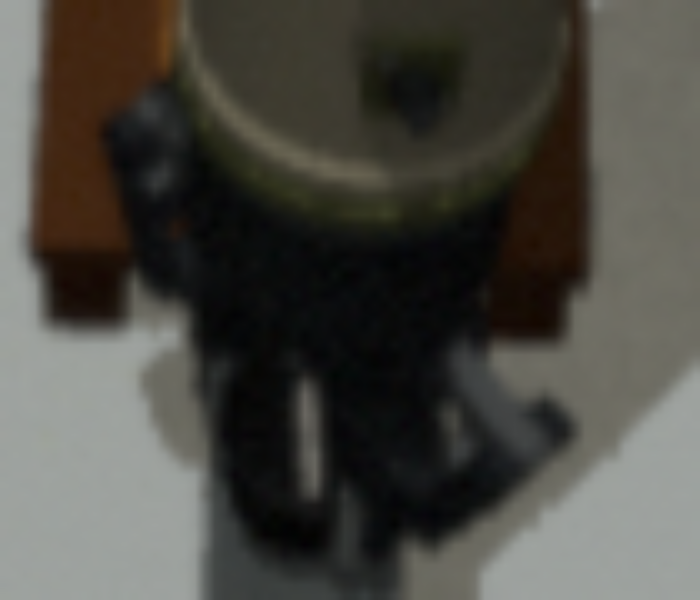

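The knob line at (310,440) is now nearly vertical in the picture, as expected after about 348°. Next is a bias-free height: knob top against the steel plate, which should be 41 mm at touchdown.

Run:
```python
from h import *
zs=[];ks=[]
for i in range(4):
  d=vision.grab_frame('side')
  P=pts(d,np.ones(d['depth'].shape,bool))
  # plate strip beyond the knob: stand coords y 228..250, |x|<18
  o=np.array([.541,.1625]);a=np.radians(9.9); ex=np.array([np.cos(a),np.sin(a)]);ey=np.array([-np.sin(a),np.cos(a)])
  X=(P[:,:2]-o)@ex; Y=(P[:,:2]-o)@ey
  s=(abs(X)<.02)&(Y>.235)&(Y<.262)&(P[:,2]>.03)&(P[:,2]<.07); zs.append(np.median(P[s,2]))
  k=(abs(X)<.012)&(Y>.205)&(Y<.228)&(P[:,2]>.086)&(P[:,2]<.10); ks.append(np.median(P[k,2]))
  t=(X**2+(Y-.1)**2<9)&(X>-.1)&(X<.1)&(Y>.29)&(Y<.33)&(P[:,2]<.02); tz=np.median(P[t,2])
  g=(P[:,2]<.04)&(abs(X)<.02)
print(zs,s.sum(),ks,k.sum(),'table',tz)
```

```text
[np.float64(0.049677124095803604), np.float64(0.04961179205732624), np.float64(0.04968936532615298), np.float64(0.04967926469731321)] 106 [np.float64(0.09145407116036419), np.float64(0.09202935114373023), np.float64(0.09129696375526941), np.float64(0.0913566494133724)] 45 table -0.0005730730193408418
```

```bash
for i in 1; do python3 -m creep '[[0,0,0,5,255],[0,0,0,5,255]]' >/dev/null; python3 tq.py
python3 -m creep '[[0,0,0,5,255],[0,0,0,0,255]]' >/dev/null; python3 tq.py
python3 -m creep '[[0,0,0,5,255],[0,0,0,0,255]]' >/dev/null; python3 tq.py
python3 -m creep '[[0,0,0,5,255],[0,0,0,0,255]]' >/dev/null; python3 tq.py;done
```

```text
t 31.52 pos [0.5086 0.3765 0.0706] yaw 45.0 tilt [-3.134 -0.064] F [ 0.9  1.8 -4.4] T [-0.408 -0.557  0.053] op 0.038 j7 -1.66 j3 -0.48
t 31.77 pos [0.5085 0.3766 0.0706] yaw 39.9 tilt [-3.128 -0.063] F [-3.3 -3.2  1.6] T [-0.892  0.781 -0.093] op 0.038 j7 -1.75 j3 -0.47
t 32.02 pos [0.5073 0.3757 0.0704] yaw 35.0 tilt [-3.123 -0.058] F [-1.2 -1.3  2. ] T [-0.432  0.267 -0.05 ] op 0.0384 j7 -1.83 j3 -0.45
t 32.27 pos [0.5057 0.3749 0.0704] yaw 30.2 tilt [-3.119 -0.052] F [-2.3 -1.2  2.4] T [-0.501  0.383 -0.107] op 0.0381 j7 -1.9 j3 -0.44
```

```bash
echo "print('   e7',np.round(s['joint_efforts'][6],3)); 
M=R.from_euler('xyz',s['tcp_rot']).as_matrix(); print('   T tool',np.round(M.T@s['torque'],3))" >> tq.py
for i in 1; do python3 -m creep '[[0,0,0,5,255],[0,0,0,0,255]]' >/dev/null; python3 tq.py
python3 -m creep '[[0,0,0,5,255],[0,0,0,0,255]]' >/dev/null; python3 tq.py
python3 -m creep '[[0,0,0,5,255]]' >/dev/null; python3 tq.py;done
```

```text
t 32.52 pos [0.5039 0.3743 0.0703] yaw 25.3 tilt [-3.115 -0.047] F [-2.  -2.5  2.9] T [-0.625  0.57  -0.073] op 0.0381 j7 -1.98 j3 -0.42
   e7 -0.594
   T tool [-0.324 -0.78   0.079]
t 32.77 pos [0.5025 0.3742 0.0703] yaw 20.6 tilt [-3.111 -0.041] F [-1.1 -1.4  1.3] T [-0.624  0.154  0.152] op 0.038 j7 -2.06 j3 -0.41
   e7 -0.872
   T tool [-0.524 -0.368 -0.163]
t 32.9 pos [0.5011 0.3742 0.0702] yaw 15.7 tilt [-3.108 -0.036] F [-11.9  -4.6   6.6] T [-1.069  2.533  0.51 ] op 0.0382 j7 -2.14 j3 -0.39
   e7 1.302
   T tool [-0.325 -2.744 -0.429]
```

```bash
python3 -m creep '[[0,0,0,0,255],[0,0,0,0,255]]' >/dev/null; python3 tq.py;  python3 -c "
from h import *
snap('side','pics/s6.png',(235,265,305,325),10)"
```

```text
t 33.15 pos [0.5006 0.3741 0.0702] yaw 15.9 tilt [-3.108 -0.035] F [-1.5 -1.2  1.6] T [-0.507  0.347 -0.084] op 0.0381 j7 -2.14 j3 -0.39
   e7 0.033
   T tool [-0.395 -0.47   0.086]
```

View pics/s6.png

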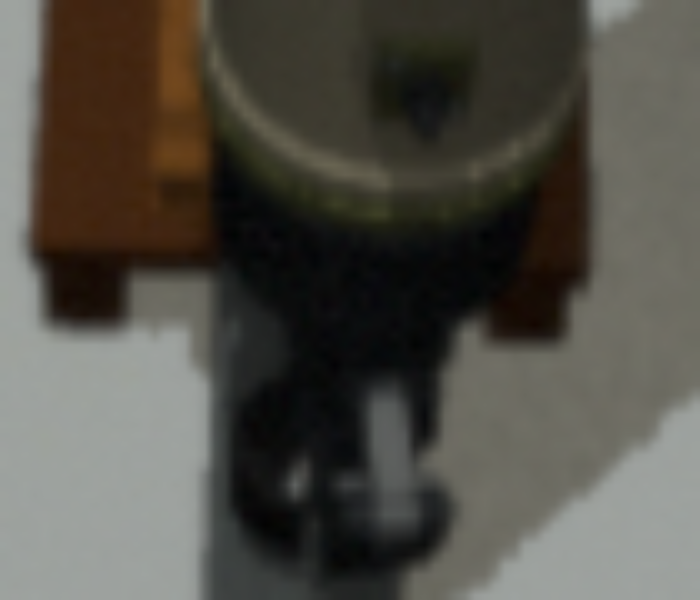

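```bash
python3 -m creep '[[0,0,0,0,0],[0,0,0,0,0],[0,0,0,0,0],[0,0,0,0,0]]' >/dev/null; python3 -m creep '[[0,0,-2,0,0],[0,0,-2.5,0,0],[0,0,-3,-8,0],[0,0,-3,-8,0],[0,0,0,-8,0]]' >/dev/null; 
python3 -m creep '[[0,0,0,-8,0],[0,0,0,-8,0],[0,0,0,-8,0],[0,0,0,-8,0],[0,0,0,-8,0]]' >/dev/null
python3 -m creep '[[0,0,0,-8,0],[0,0,0,-8,0],[0,0,0,-8,0],[0,0,0,-8,0],[0,0,0,-8,0]]' >/dev/null
python3 tq.py
cat > knob.py <<'E'
from h import *
zs=[];ks=[]
o=np.array([.541,.1625]);a=np.radians(9.9); ex=np.array([np.cos(a),np.sin(a)]);ey=np.array([-np.sin(a),np.cos(a)])
for i in range(4):
  d=vision.grab_frame('side'); P=pts(d,np.ones(d['depth'].shape,bool))
  X=(P[:,:2]-o)@ex; Y=(P[:,:2]-o)@ey
  s=(abs(X)<.02)&(Y>.235)&(Y<.262)&(P[:,2]>.03)&(P[:,2]<.07); zs.append(np.median(P[s,2]))
  k=(abs(X)<.015)&(Y>.203)&(Y<.23)&(P[:,2]>.086)&(P[:,2]<.10); ks.append(np.median(P[k,2])); kk=P[k].mean(0)
print('plate',np.round(zs,4),'top',np.round(ks,4),k.sum(),'remaining mm',np.mean(ks)-np.mean(zs)-.041,kk)
E
python3 knob.py
python3 - <<'E'
from h import *
snap('side','pics/s7.png',(235,265,305,325),10)
E
```

```text
t 35.58 pos [0.501  0.3723 0.2033] yaw 123.5 tilt [ 3.074 -0.019] F [-0.2  0.1 -0.6] T [-0.089  0.082 -0.04 ] op 0.0854 j7 -0.3 j3 -0.71
   e7 -2.304
   T tool [ 0.117 -0.032  0.04 ]
plate [0.0494 0.0499 0.05   0.0498] top [0.0911 0.0908 0.0914 0.0914] 115 remaining mm 0.00037879192351712027 [0.50415831 0.37615937 0.09131608]
```

View pics/s7.png

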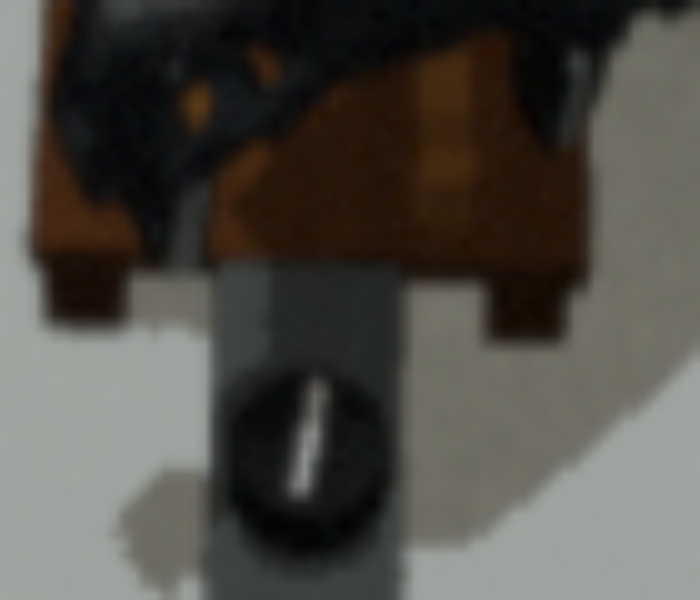

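Run:
```python
from h import *
s=env.read_state(); M=R.from_euler('xyz',s['tcp_rot']).as_matrix(); print('tool z',M[:,2],'grasp pt offset mm',-19*M[:,2])
t=np.array([.507,.3755,.087])+.019*M[:,2]; print(t); to(*t,123)
im=cv2.imread('pics/top0.png'); s=cv2.resize(im[315:350,180:220],None,fx=12,fy=12,interpolation=cv2.INTER_CUBIC); 
from_side=cv2.imread('pics/side0.png')[440:490,375:425]; s2=cv2.resize(from_side,None,fx=8.4,fy=8.4,interpolation=cv2.INTER_CUBIC)
cv2.imwrite('pics/k0.png',s2)
```

```text
tool z [ 0.04482808  0.05328349 -0.99757271] grasp pt offset mm [-0.85173348 -1.01238633 18.9538815 ]
[0.50785173 0.37651239 0.06804612]
t 35.83 tcp [0.5009 0.3722 0.2023] rot [ 3.075 -0.02   2.147] F [-0.9 -0.2 -0.1] op 0.0854
total [-0.29 -0.08 13.45] twist 0.0 | rows 3 each [-0.1  -0.03  4.48] 0.01
```

View pics/k0.png

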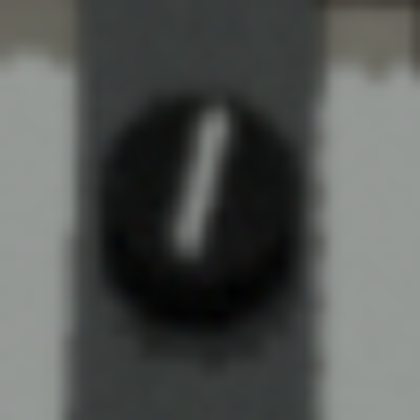

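The line started at 12° right of vertical in the picture and is now 10° right. So the knob made about one full turn (about 6.25 rad) and then slipped or met the stop. I regrip it centred and firmer to feel for the stop.

```bash
python3 -m creep '[[-0.1,0,4.5,0,0],[-0.1,0,4.5,0,0],[-0.1,0,3,0,0],[0,0,0.8,0,0],[0,0,0,0,0]]' >/dev/null; python3 go.py .5079 .3765 .0675 123
```

```text
t 36.45 tcp [0.5099 0.3773 0.0742] rot [ 3.071 -0.02   2.136] F [-0.7  0.1 -0.8] op 0.0855
total [ 0.02 -0.26  0.65] twist -0.6 | rows 1 each [ 0.02 -0.26  0.65] -0.64
```

```bash
python3 -m creep '[[0,-0.2,0.6,0,0],[0,0,0.2,0,0],[0,0,0,0,255],[0,0,0,0,255],[0,0,0,0,255]]' 30 >/dev/null;python3 -m creep '[[0,0,0,0,255],[0,0,0,0,255]]' 110 >/dev/null; python3 tq.py
python3 -m creep '[[0,0,0,4,255]]' >/dev/null; python3 tq.py
python3 -m creep '[[0,0,0,0,255]]' >/dev/null; python3 tq.py
python3 -m creep '[[0,0,0,4,255]]' >/dev/null; python3 tq.py
python3 -m creep '[[0,0,0,0,255]]' >/dev/null; python3 tq.py
```

```text
t 37.33 pos [0.5079 0.3765 0.0703] yaw 122.3 tilt [ 3.072 -0.018] F [ 1.   0.9 -2.7] T [0.046 0.035 0.03 ] op 0.037 j7 -0.39 j3 -0.66
   e7 -0.001
   T tool [ 0.006  0.06  -0.026]
t 37.45 pos [0.5069 0.3781 0.0705] yaw 118.4 tilt [ 3.073 -0.025] F [ 4.5  1.4 -3. ] T [-0.521 -0.235  0.011] op 0.0369 j7 -0.46 j3 -0.65
   e7 1.65
   T tool [ 0.041 -0.568 -0.05 ]
t 37.58 pos [0.5069 0.3781 0.0704] yaw 118.4 tilt [ 3.073 -0.025] F [ 2.5 -0.4  0.4] T [-0.735  0.294 -0.127] op 0.0367 j7 -0.46 j3 -0.64
   e7 -0.567
   T tool [ 0.605 -0.516  0.107]
t 37.7 pos [0.5072 0.378  0.0704] yaw 114.5 tilt [ 3.074 -0.029] F [  7.5 -10.1   2.8] T [-3.781 -1.733  0.347] op 0.0371 j7 -0.52 j3 -0.63
   e7 -1.176
   T tool [ 2.000e-03 -4.127e+00 -6.260e-01]
t 37.83 pos [0.5077 0.377  0.0703] yaw 114.5 tilt [ 3.075 -0.028] F [ 0.8 -2.   1.9] T [-1.165  0.655 -0.083] op 0.0372 j7 -0.52 j3 -0.63
   e7 -0.494
   T tool [ 1.076 -0.794  0.06 ]
```

```bash
cat > line.py <<'E'
from h import *
d=vision.grab_frame('side'); g=d['img'].astype(float).mean(2)
P=pts(d,np.ones(d['depth'].shape,bool)&(d['depth']>0)); v,u=np.nonzero(d['depth']>0)
gz=g[v,u]
k=(np.hypot(P[:,0]-.507,P[:,1]-.376)<.018)&(P[:,2]>.085)&(P[:,2]<.1)
# intersect the rays with z=.092 for a cleaner xy
C=np.array(d['position']); D=P-C; Q=C+D*((.092-C[2])/D[:,2])[:,None]
w=np.clip(gz[k]-np.percentile(gz[k],60)-25,0,None); q=Q[k,:2]; 
c=(w[:,None]*q).sum(0)/w.sum(); S=((q-c)*w[:,None]).T@(q-c)/w.sum(); ev,V=np.linalg.eigh(S)
print('line n',(w>0).sum(),'centre',np.round(c,4),'len/wid',np.round(np.sqrt(ev[::-1])*1000,1),'angle',round(np.degrees(np.arctan2(V[1,1],V[0,1]))%180,1))
E
python3 line.py
for i in 1; do python3 -m creep '[[0,0,0,5,255],[0,0,0,5,255]]' >/dev/null; python3 -m creep '[[0,0,0,0,255],[0,0,0,0,255]]' >/dev/null; python3 tq.py; python3 line.py;done;  python3 -m creep '[[0,0,0,5,255],[0,0,0,5,255]]' >/dev/null; python3 tq.py;python3 -m creep '[[0,0,0,0,255],[0,0,0,0,255]]' >/dev/null; python3 tq.py; python3 line.py
```

```text
line n 30 centre [0.509  0.3754] len/wid [8.2 1.3] angle 92.0
t 38.38 pos [0.5086 0.374  0.0702] yaw 104.7 tilt [ 3.081 -0.034] F [ 0.9 -0.7  2.1] T [-0.637  0.642 -0.07 ] op 0.0371 j7 -0.68 j3 -0.6
   e7 0.028
   T tool [ 0.78  -0.457  0.069]
line n 31 centre [0.5089 0.3764] len/wid [8.8 1.3] angle 91.1
t 38.67 pos [0.5083 0.3746 0.0703] yaw 94.8 tilt [ 3.088 -0.044] F [ 1.  -1.6  2.3] T [-0.743  0.322  2.224] op 0.0369 j7 -0.84 j3 -0.56
   e7 -0.189
   T tool [ 0.481 -0.593 -2.241]
t 38.92 pos [0.5083 0.3747 0.0703] yaw 95.3 tilt [ 3.086 -0.042] F [ 0.9 -2.9  2.8] T [-0.96   0.339  1.274] op 0.037 j7 -0.83 j3 -0.57
   e7 -1.323
   T tool [ 0.479 -0.854 -1.304]
line n 31 centre [0.5089 0.3752] len/wid [8.7 1.3] angle 89.4
```

```bash
python3 -m creep '[[0,0,0,0,255],[0,0,0,0,255]]' >/dev/null; python3 tq.py; python3 line.py; python3 -m creep '[[0,0,0,0,0],[0,0,0,0,0],[0,0,0,0,0],[0,0,0,0,0]]' >/dev/null; python3 tq.py; python3 line.py; python3 -m creep '[[0,0,-2,0,0],[0,0,-2.5,0,0],[0,0,-3,-4,0],[0,0,-3,-4,0],[0,0,0,-4,0]]' >/dev/null; python3 line.py; python3 knob.py
```

```text
t 39.23 pos [0.5083 0.3747 0.0703] yaw 95.3 tilt [ 3.086 -0.043] F [ 0.6 -2.2  2.1] T [-0.828  0.41   1.13 ] op 0.0369 j7 -0.83 j3 -0.57
   e7 -1.167
   T tool [ 0.532 -0.724 -1.151]
line n 30 centre [0.509  0.3747] len/wid [8.6 1.3] angle 89.2
t 39.77 pos [0.5084 0.3756 0.0702] yaw 95.1 tilt [ 3.087 -0.045] F [0.6 0.4 0. ] T [-0.019  0.067 -0.015] op 0.0854 j7 -0.83 j3 -0.57
   e7 -0.003
   T tool [ 0.067 -0.013  0.017]
line n 30 centre [0.509  0.3762] len/wid [8.4 1.3] angle 91.5
line n 35 centre [0.509  0.3769] len/wid [7.7 1.5] angle 91.7
plate [0.0492 0.0492 0.0498 0.0501] top [0.0912 0.0908 0.0909 0.0906] 113 remaining mm 0.000306544500750551 [0.50447034 0.37623667 0.0907181 ]
```

```bash
python3 - <<'E'
from h import *
s=env.read_state(); M=R.from_euler('xyz',s['tcp_rot']).as_matrix()
t=np.array([.507,.3755,.0865])+.019*M[:,2]; print(t,M[:,2]); to(*t,np.degrees(s['tcp_rot'][2]))
E
python3 -m creep '[[0,0,3.5,0,0],[0,0,3,0,0],[0,0,2,0,0],[0,0,0,0,0]]' >/dev/null; python3 go.py .508 .3765 .068 107
```

```text
[0.50793132 0.37643624 0.06754595] [ 0.04901709  0.04927599 -0.99758168]
t 40.7 tcp [0.5019 0.3698 0.1804] rot [ 3.08  -0.033  1.872] F [-0.3 -0.  -0.5] op 0.0854
total [ 0.09  0.08 11.32] twist 0.0 | rows 3 each [0.03 0.03 3.77] 0.0
t 41.2 tcp [0.506  0.3739 0.0931] rot [ 3.081 -0.033  1.868] F [-0.8  0.  -0.7] op 0.0857
total [0.11 0.12 2.52] twist 0.0 | rows 1 each [0.11 0.12 2.52] 0.01
```

```bash
python3 -m creep '[[0.1,0.1,1.5,0,0],[0,0,1,0,0],[0,0,0,0,0]]' >/dev/null; python3 go.py .508 .3765 .068 107;python3 -m creep '[[0,0,0,0,255],[0,0,0,0,255],[0,0,0,0,255],[0,0,0,0,255]]' 60 >/dev/null; python3 tq.py; python3 line.py
python3 -m creep '[[0,0,0,-5,255],[0,0,0,-5,255],[0,0,0,-5,255],[0,0,0,-5,255],[0,0,0,0,255]]' >/dev/null; python3 tq.py; python3 line.py
python3 -m creep '[[0,0,0,5,255],[0,0,0,5,255],[0,0,0,0,255]]' >/dev/null; python3 tq.py; python3 line.py
python3 -m creep '[[0,0,0,5,255],[0,0,0,0,255]]' >/dev/null; python3 tq.py; python3 line.py
python3 -m creep '[[0,0,0,5,255],[0,0,0,0,255]]' >/dev/null; python3 tq.py; python3 line.py
```

```text
t 41.58 tcp [0.5088 0.3773 0.0684] rot [ 3.079 -0.033  1.867] F [ 0.2  0.5 -0.2] op 0.0854
total [-0.05 -0.1   0.03] twist -0.0 | rows 1 each [-0.05 -0.1   0.03] -0.02
t 42.08 pos [0.5077 0.3772 0.0703] yaw 107.0 tilt [ 3.081 -0.032] F [ 2.3  1.5 -4.1] T [0.032 0.023 0.002] op 0.0378 j7 -0.64 j3 -0.6
   e7 0.019
   T tool [0.013 0.037 0.001]
line n 31 centre [0.5089 0.3757] len/wid [8.3 1.3] angle 91.6
t 42.75 pos [0.5073 0.377  0.0706] yaw 127.4 tilt [ 3.075 -0.01 ] F [ 0.6  1.2 -0.3] T [-0.397  0.809  0.074] op 0.0381 j7 -0.31 j3 -0.67
   e7 0.803
   T tool [ 0.885  0.18  -0.054]
line n 17 centre [0.5061 0.3821] len/wid [4.4 1.4] angle 110.0
t 43.17 pos [0.5075 0.3771 0.0704] yaw 116.8 tilt [ 3.077 -0.022] F [0.7 0.9 0.6] T [-0.361  0.784 -0.105] op 0.0382 j7 -0.48 j3 -0.63
   e7 -0.723
   T tool [0.859 0.023 0.126]
line n 22 centre [0.5084 0.377 ] len/wid [7.8 1.2] angle 99.5
t 43.48 pos [0.5076 0.3772 0.0703] yaw 111.9 tilt [ 3.079 -0.028] F [0.2 0.8 0.3] T [-0.26   0.722 -0.082] op 0.0382 j7 -0.56 j3 -0.62
   e7 -0.751
   T tool [0.764 0.022 0.105]
line n 28 centre [0.5089 0.3754] len/wid [8.2 1.3] angle 96.5
t 43.77 pos [0.5077 0.3772 0.0703] yaw 107.2 tilt [ 3.081 -0.033] F [ 1.3  1.6 -0.8] T [-0.113  0.554 -0.031] op 0.0385 j7 -0.64 j3 -0.6
   e7 -0.759
   T tool [0.561 0.053 0.053]
line n 31 centre [0.509  0.3755] len/wid [8.3 1.3] angle 91.7
```

```bash
for i in 1; do python3 -m creep '[[0,0,0,4,255],[0,0,0,0,255]]' >/dev/null; python3 tq.py; python3 line.py
python3 -m creep '[[0,0,0,4,255],[0,0,0,0,255]]' >/dev/null; python3 tq.py; python3 line.py;
python3 -m creep '[[0,0,0,4,255],[0,0,0,0,255]]' >/dev/null; python3 tq.py; python3 line.py;  done
```

```text
t 44.08 pos [0.5075 0.3782 0.0703] yaw 103.6 tilt [ 3.083 -0.038] F [ 2.1  1.3 -2.1] T [-0.02   0.47  -0.074] op 0.0381 j7 -0.69 j3 -0.59
   e7 -0.581
   T tool [0.458 0.086 0.097]
line n 30 centre [0.509  0.3754] len/wid [8.6 1.3] angle 90.1
t 44.38 pos [0.5074 0.3793 0.0704] yaw 99.9 tilt [ 3.085 -0.044] F [ 1.4  2.2 -2.8] T [ 0.252  0.471 -0.064] op 0.0381 j7 -0.75 j3 -0.58
   e7 -0.512
   T tool [0.418 0.324 0.101]
line n 30 centre [0.509  0.3751] len/wid [8.3 1.3] angle 90.1
t 44.67 pos [0.5075 0.3808 0.0706] yaw 96.2 tilt [ 3.087 -0.05 ] F [ 1.6  2.5 -3.8] T [ 0.408  0.514 -0.063] op 0.0383 j7 -0.82 j3 -0.57
   e7 -0.464
   T tool [0.463 0.456 0.111]
line n 30 centre [0.5089 0.3761] len/wid [8.1 1.3] angle 90.1
```

The knob followed the gripper exactly until its line reached 91°. Then it stayed there while the pads slid, as it did from other grip angles, so that is the stop. I release and check that it stays at touchdown.

```bash
python3 -m creep '[[0,0,0,0,0],[0,0,0,0,0],[0,0,0,0,0],[0,0,0,0,0]]' >/dev/null; python3 line.py; python3 -m creep '[[0,0,-3,0,0],[0,0,-4,0,0],[0,0,-4,0,0],[0,0,-4,0,0],[0,0,0,0,0]]' >/dev/null; python3 line.py; python3 -c "
from h import *
cans()"; python3 tq.py
```

```text
line n 30 centre [0.509  0.3754] len/wid [8.6 1.3] angle 90.3
line n 37 centre [0.509  0.3754] len/wid [8.7 1.5] angle 90.4
can rgb [112.  61.  38.] c [ 0.6219 -0.2593] yaw 146.5 size [ 35. 121.] ztop 0.0392 0.83
can rgb [39. 58. 45.] c [ 0.6439 -0.1144] yaw 66.6 size [117.  33.] ztop 0.0387 0.82
can rgb [44. 61. 81.] c [ 0.462  -0.2497] yaw 40.9 size [121.  35.] ztop 0.0381 0.61
t 46.05 pos [0.4988 0.3695 0.2204] yaw 96.4 tilt [ 3.093 -0.044] F [ 0.4  0.4 -0.2] T [-0.013  0.1   -0.014] op 0.0852 j7 -0.74 j3 -0.61
   e7 0.011
   T tool [ 0.1   -0.002  0.018]
```

```bash
python3 go.py .644 -.114 .15 66.7
```

```text
t 46.05 tcp [0.4988 0.3695 0.2204] rot [ 3.093 -0.044  1.682] F [ 0.4  0.4 -0.2] op 0.0852
total [-49.93   8.8    5.29] twist 29.7 | rows 10 each [-4.99  0.88  0.53] 2.97
```

```bash
python3 -m creep '[[-5,0.9,0.2,0,0],[-5,0.9,0.2,0,0],[-5,0.9,0.2,0,0],[-5,0.9,0.2,0,0],[-5,0.9,0.2,0,0]]' >/dev/null; python3 -m creep '[[-5,0.9,0.2,0,0],[-5,0.9,0.2,0,0],[-5,0.9,0.2,0,0],[-5,0.9,0.2,0,0],[-4,0.9,0.2,0,0]]' >/dev/null; python3 -m creep '[[0,0,1,7.5,0],[0,0,1,7.5,0],[0,0,1,7.5,0],[0,0,1,7.5,0],[0,0,0,0,0]]' >/dev/null; python3 go.py .644 -.114 .06 66.7; python3 tq.py
```

```text
t 47.92 tcp [ 0.6377 -0.1218  0.1147] rot [-3.128 -0.047  1.143] F [ 0.1 -0.6 -0. ] op 0.0855
total [0.72 0.32 5.5 ] twist -1.2 | rows 2 each [0.36 0.16 2.75] -0.61
t 47.92 pos [ 0.6377 -0.1218  0.1147] yaw 65.5 tilt [-3.128 -0.047] F [ 0.1 -0.6 -0. ] T [-0.053 -0.001  0.018] op 0.0855 j7 -0.35 j3 -0.26
   e7 -1.333
   T tool [-0.023 -0.048 -0.018]
```

```bash
python3 -m creep '[[0.4,0.2,2.8,-0.6,0],[0.3,0.1,2.7,-0.6,0],[0,0,0,0,0]]' >/dev/null; python3 go.py .644 -.114 .01 66.7
```

```text
t 48.3 tcp [ 0.6433 -0.1139  0.058 ] rot [-3.128 -0.047  1.174] F [ 0.4 -0.   0.5] op 0.0855
total [-0.21  0.13  4.79] twist 0.6 | rows 1 each [-0.21  0.13  4.79] 0.57
```

```bash
python3 -m creep '[[-0.1,0.1,2.4,0.5,0],[-0.1,0,2.2,0,0],[0,0,0.1,0,0]]' >/dev/null; python3 go.py .644 -.114 .01 66.7; python3 -m creep '[[0,0,0,0,255],[0,0,0,0,255],[0,0,0,0,255],[0,0,0,0,255]]' 40; python3 -m creep '[[0,0,0,0,255],[0,0,-3,0,255],[0,0,-4,0,255],[0,0,-4,0,255],[0,0,-3,0,255]]'|tail -2; python3 tq.py
```

```text
t 48.67 tcp [ 0.6451 -0.1147  0.0125] rot [-3.131 -0.047  1.169] F [0.4 0.  0.5] op 0.0853
total [ 0.01 -0.13  0.25] twist 0.3 | rows 1 each [ 0.01 -0.13  0.25] 0.27
t: 49.18
tcp_pos: [0.6467, -0.115, 0.0155]
tcp_rot: [-3.134, -0.048, 1.17]
force: [0.0, -0.1, -2.4]
opening: 0.0302
force: [0.4, 0.0, -2.2]
opening: 0.0305
t 49.8 pos [ 0.642  -0.1212  0.1546] yaw 67.0 tilt [-3.125 -0.046] F [ 0.4  0.  -2.2] T [-0.083 -0.076 -0.005] op 0.0305 j7 -0.33 j3 -0.27
   e7 -0.067
   T tool [-0.103 -0.046  0.001]
```

```bash
python3 -m creep '[[0,0,-1.5,8,255],[0,0,-1.5,8,255],[0,0,-1.5,8,255],[0,0,-1.5,8,255],[0,0,-1.5,8,255]]' >/dev/null; python3 -m creep '[[0,0,0,8,255],[0,0,0,8,255],[0,0,0,0,255]]' >/dev/null; python3 go.py .524 .26 .2 9.9; python3 tq.py
```

```text
t 50.8 tcp [ 0.6407 -0.1247  0.2325] rot [-3.093 -0.01   0.163] F [ 0.7  0.1 -2.4] op 0.03
total [ -5.29 -39.65   5.12] twist -0.5 | rows 8 each [-0.66 -4.96  0.64] -0.07
t 50.8 pos [ 0.6407 -0.1247  0.2325] yaw 9.4 tilt [-3.093 -0.01 ] F [ 0.7  0.1 -2.4] T [-0.146  0.08  -0.026] op 0.03 j7 -1.28 j3 -0.11
   e7 -1.431
   T tool [-0.131 -0.101  0.029]
```

```bash
python3 -m creep '[[-0.7,-5,0.3,0,255],[-0.7,-5,0.3,0,255],[-0.7,-5,0.3,0,255],[-0.7,-5,0.3,0,255],[-0.7,-5,0.3,0,255]]' >/dev/null; python3 -m creep '[[-0.7,-5,0.3,0,255],[-0.7,-5,0.3,0,255],[-0.5,-4.5,0.3,0,255],[0,0,0,0,255]]' >/dev/null; python3 go.py .524 .26 .13 9.9; python3 tq.py
```

```text
t 51.92 tcp [0.512  0.2666 0.2238] rot [-3.095 -0.007  0.198] F [ 0.8 -0.7 -1.6] op 0.0304
total [0.98 1.32 9.34] twist 1.4 | rows 2 each [0.49 0.66 4.67] 0.72
t 51.92 pos [0.512  0.2666 0.2238] yaw 11.3 tilt [-3.095 -0.007] F [ 0.8 -0.7 -1.6] T [-0.094  0.023 -0.051] op 0.0304 j7 -1.96 j3 -0.35
   e7 -0.847
   T tool [-0.088 -0.039  0.052]
```

```bash
python3 -m creep '[[0.5,0.7,3.5,0.7,255],[0.5,0.6,3.5,0.7,255],[0,0,2,0,255],[0,0,0,0,255]]' >/dev/null; python3 go.py .524 .26 .08 9.9
python3 - <<'E'
from h import *
for c in ['side','top']:
    d=vision.grab_frame(c)
    print(c,[(np.round(x['position'],3).tolist(),round(x['confidence'],2)) for x in vision.pinpoint('canister3',c)[:4]])
    print([(np.round(x['position'],3).tolist(),round(x['confidence'],2)) for x in vision.pinpoint('groove4',c)[:4]])
E
```

```text
t 52.42 tcp [0.5254 0.2573 0.1309] rot [-3.096 -0.007  0.183] F [ 0.4 -0.  -1.9] op 0.0303
total [-0.12 -0.07  5.1 ] twist 0.6 | rows 1 each [-0.12 -0.07  5.1 ] 0.61
side []
[([0.535, 0.194, 0.082], 0.96), ([0.525, 0.262, 0.079], 0.8), ([0.546, 0.13, 0.081], 0.72)]
top [([0.618, -0.262, 0.016], 0.58), ([0.463, -0.251, 0.016], 0.54), ([0.789, 0.118, 0.001], 0.33)]
[([0.521, 0.262, 0.081], 0.88), ([0.53, 0.196, 0.078], 0.86), ([0.556, 0.066, 0.078], 0.7), ([0.549, 0.128, 0.081], 0.63)]
```

```bash
python3 -m creep '[[-0.2,-0.1,2,0.6,255],[-0.2,-0.1,1.5,0,255],[0,0,0,0,255]]' >/dev/null; python3 go.py .524 .26 .078 9.9; python3 -c "
from h import *
snap('side','pics/s8.png',(200,180,340,300),5)"
```

```text
t 53.1 tcp [0.5233 0.2624 0.0998] rot [-3.094 -0.015  0.172] F [-0.2 -0.2 -3. ] op 0.0304
total [-0.01  0.35  2.17] twist -0.0 | rows 1 each [-0.01  0.35  2.17] -0.02
```

View pics/s8.png

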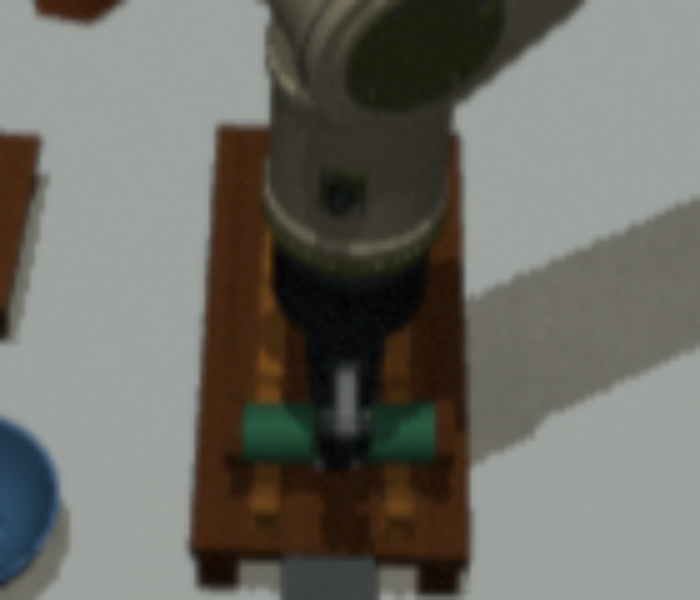

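Held canister: barrel spans 243–435 px and the rails sit at 270 and 398, so it is centred within about 3 mm. I lower it into groove 4.

```bash
python3 -m creep '[[0.2,0.3,1,0,255],[0,0,0.6,0,255],[0,0,0,0,255]]' >/dev/null; python3 go.py .524 .26 .078 9.9;python3 -m creep '[[0,0,0.3,0,255],[0,0,0,0,255]]' >/dev/null; python3 go.py .524 .26 .078 9.9
```

```text
t 53.52 tcp [0.5276 0.2606 0.0846] rot [-3.094 -0.018  0.172] F [-0.4  0.5 -2. ] op 0.0303
total [-0.37  0.03  0.65] twist -0.0 | rows 1 each [-0.37  0.03  0.65] -0.04
t 53.77 tcp [0.5277 0.2608 0.0816] rot [-3.094 -0.018  0.172] F [ 0.4 -0.4 -1.4] op 0.0302
total [-0.38  0.04  0.35] twist -0.0 | rows 1 each [-0.38  0.04  0.35] -0.04
```

```bash
python3 -m creep '[[-0.2,0,0.2,0,255],[0,0,0,0,255]]' >/dev/null; python3 tq.py|head -1;python3 -m creep '[[0,0,0.2,0,255],[0,0,0,0,255]]' >/dev/null; python3 tq.py|head -1; python3 -m creep '[[0,0,0.15,0,255],[0,0,0,0,255]]' >/dev/null; python3 tq.py|head -1;python3 -m creep '[[0,0,0.15,0,255],[0,0,0,0,255]]' >/dev/null; python3 tq.py|head -1
```

```text
t 54.02 pos [0.5256 0.2607 0.0796] yaw 9.9 tilt [-3.093 -0.018] F [-0.5 -0.1 -2.6] T [-0.092  0.006  0.014] op 0.0301 j7 -2.0 j3 -0.33
t 54.27 pos [0.526  0.2607 0.0781] yaw 9.9 tilt [-3.094 -0.019] F [-0.9 -1.4 -0.1] T [-0.283  0.118 -0.003] op 0.0304 j7 -2.0 j3 -0.33
t 54.52 pos [0.5263 0.2607 0.0779] yaw 9.8 tilt [-3.094 -0.02 ] F [-1.9 -1.3  0.3] T [-0.406  0.201 -0.071] op 0.0302 j7 -2.0 j3 -0.33
t 54.77 pos [0.5265 0.2608 0.0777] yaw 9.8 tilt [-3.094 -0.02 ] F [-1.8 -1.4  0.7] T [-0.558  0.218 -0.042] op 0.0303 j7 -2.0 j3 -0.33
```

```bash
python3 -m creep '[[0,0,0,0,255],[0,0,0,0,255],[0,0,0,0,255],[0,0,0,0,255]]' >/dev/null; python3 -m creep '[[0,0,0,0,140],[0,0,0,0,105],[0,0,0,0,105],[0,0,0,0,105],[0,0,0,0,105]]' >/dev/null; python3 tq.py|head -1; python3 -m creep '[[0,0,-2,0,105],[0,0,-4,0,105],[0,0,-4,0,0],[0,0,-4,0,0],[0,0,0,0,0]]' >/dev/null; python3 tq.py|head -1
cat > chk.py <<'E'
from h import *
o=np.array([.541,.1625]);a=np.radians(9.9); E=np.array([[np.cos(a),np.sin(a)],[-np.sin(a),np.cos(a)]])
for c in ['side','top']:
    d=vision.grab_frame(c)
    for m in vision.cut_out('canister1',c):
        if m['confidence']<.3: continue
        p=pts(d,m['mask']); 
        if len(p)<30: continue
        zt=np.percentile(p[:,2],97); q=p[p[:,2]>zt-.012]; cc,an,sz=axis(q)
        print(c,np.median(d['img'][m['mask']],0),'xy',np.round(cc,4),'yaw',round(an,1),'stand xy',np.round(E@(cc-o)*1000,1),'ztop',round(zt,4),np.round(sz,0),round(m['confidence'],2))
E
python3 chk.py; python3 go.py .462 -.25 .2 41.5
```

```text
t 55.9 pos [0.5267 0.2616 0.0774] yaw 9.8 tilt [-3.093 -0.021] F [-0.2 -0.9  0.2] T [-0.059 -0.022  0.007] op 0.0502 j7 -2.0 j3 -0.33
t 56.52 pos [0.5251 0.2544 0.2279] yaw 9.9 tilt [-3.092 -0.025] F [-0.2  1.9 -0.2] T [-0.009  0.01   0.06 ] op 0.0855 j7 -1.96 j3 -0.34
side [50. 71. 86.] xy [ 0.461  -0.2477] yaw 41.0 stand xy [-149.3 -390.4] ztop 0.0361 [122.  36.] 0.66
side [34. 50. 35.] xy [0.5262 0.2622] yaw 8.9 stand xy [  2.6 100.7] ztop 0.0979 [117.  36.] 0.63
side [92. 59. 35.] xy [ 0.6201 -0.0182] yaw 100.4 stand xy [  46.8 -191.6] ztop 0.0367 [ 21. 567.] 0.58
top [41. 58. 79.] xy [ 0.4627 -0.2485] yaw 42.7 stand xy [-147.8 -391.4] ztop 0.0404 [118.  30.] 0.9
top [110.  60.  37.] xy [ 0.621  -0.2586] yaw 148.0 stand xy [   6.4 -428.5] ztop 0.0393 [ 33. 117.] 0.88
top [32. 31. 22.] xy [0.5506 0.2567] yaw 13.6 stand xy [25.7 91.1] ztop 0.1029 [69. 21.] 0.41
t 56.73 tcp [0.5232 0.2534 0.2222] rot [-3.094 -0.017  0.172] F [0.2 0.4 0.2] op 0.0855
total [-14.7   48.58  -0.36] twist -31.6 | rows 10 each [-1.47  4.86 -0.04] -3.16
```

Green is settled in groove 4: stand xy (2.6, 100.7), cap top at 98 mm. Next is blue.

```bash
python3 -m creep '[[-1.5,4.9,0,0,0],[-1.5,4.9,0,0,0],[-1.5,4.9,0,0,0],[-1.5,4.9,0,0,0],[-1.5,4.9,0,0,0]]' >/dev/null; python3 -m creep '[[-1.5,4.9,0,0,0],[-1.5,4.9,0,0,0],[-1.5,4.9,0,0,0],[-1.5,4.9,0,0,0],[-1.3,4.5,0,0,0]]' >/dev/null; python3 -m creep '[[0,0,1.5,-8,0],[0,0,1.5,-8,0],[0,0,1.5,-8,0],[0,0,1.5,-8,0],[0,0,0,0,0]]' >/dev/null; python3 go.py .462 -.249 .06 41.8; python3 tq.py
```

```text
t 58.6 tcp [ 0.4485 -0.2611  0.1187] rot [-3.087 -0.024  0.747] F [-1.  -0.9  0.5] op 0.0852
total [1.67 0.36 5.91] twist 1.0 | rows 2 each [0.83 0.18 2.95] 0.5
t 58.6 pos [ 0.4485 -0.2611  0.1187] yaw 42.8 tilt [-3.087 -0.024] F [-1.  -0.9  0.5] T [-0.037  0.003 -0.021] op 0.0852 j7 -0.33 j3 0.03
   e7 1.469
   T tool [-0.025 -0.026  0.021]
```

```bash
python3 -m creep '[[0.8,0.2,2.9,0.5,0],[0.8,0.1,2.8,0.5,0],[0,0,0,0,0]]' >/dev/null; python3 go.py .462 -.249 .011 41.8
```

```text
t 58.98 tcp [ 0.4616 -0.2492  0.0617] rot [-3.086 -0.023  0.718] F [-0.2  0.4  0.1] op 0.0856
total [-0.07  0.29  5.06] twist -0.6 | rows 1 each [-0.07  0.29  5.06] -0.63
```

```bash
python3 -m creep '[[0,0.2,2.5,-0.5,0],[-0.1,0.1,2.3,0,0],[0,0,0.1,0,0]]' >/dev/null; python3 go.py .462 -.249 .011 41.8; python3 -m creep '[[0,0,0,0,255],[0,0,0,0,255],[0,0,0,0,255],[0,0,0,0,255]]' 40|grep -E 'pos|open'; python3 -m creep '[[0,0,0,0,255],[0,0,-3,0,255],[0,0,-4,0,255],[0,0,-4,0,255],[0,0,-4,0,255]]'|tail -2; python3 tq.py
```

```text
t 59.35 tcp [ 0.4634 -0.2515  0.0158] rot [-3.09  -0.024  0.721] F [ 0.2  0.3 -0.3] op 0.0849
total [ 0.05 -0.26  0.5 ] twist -0.5 | rows 1 each [ 0.05 -0.26  0.5 ] -0.47
tcp_pos: [0.4652, -0.2528, 0.02]
opening: 0.0291
force: [0.8, -0.5, -1.8]
opening: 0.029
t 60.48 pos [ 0.4643 -0.2593  0.1698] yaw 41.2 tilt [-3.086 -0.022] F [ 0.8 -0.5 -1.8] T [-0.055 -0.108  0.013] op 0.029 j7 -0.38 j3 0.03
   e7 0.021
   T tool [-0.112  0.044 -0.018]
```

```bash
python3 -m creep '[[0,0,-1.5,8,255],[0,0,-1.5,8,255],[0,0,-1.5,8,255],[0,0,-1,7,255],[0,0,0,0,255]]' >/dev/null; python3 go.py .5467 .13 .2 9.9
```

```text
t 61.1 tcp [ 0.4659 -0.263   0.2291] rot [-3.085  0.007  0.163] F [-0.8 -0.4 -1.3] op 0.0291
total [ 14.38 -37.25   4.9 ] twist -0.5 | rows 8 each [ 1.8  -4.66  0.61] -0.07
```

```bash
python3 -m creep '[[1.8,-4.7,0.3,0,255],[1.8,-4.7,0.3,0,255],[1.8,-4.7,0.3,0,255],[1.8,-4.7,0.3,0,255],[1.8,-4.7,0.3,0,255]]' >/dev/null; python3 -m creep '[[1.8,-4.7,0.3,0,255],[1.8,-4.7,0.3,0,255],[1.6,-4.4,0.3,0,255],[0,0,0,0,255]]' >/dev/null; python3 go.py .5467 .13 .12 9.9; python3 tq.py
```

```text
t 62.23 tcp [0.5395 0.1416 0.2172] rot [-3.083  0.014  0.192] F [ 0.5  0.4 -1.3] op 0.029
total [0.62 1.84 9.62] twist 1.1 | rows 2 each [0.31 0.92 4.81] 0.54
t 62.23 pos [0.5395 0.1416 0.2172] yaw 11.0 tilt [-3.083  0.014] F [ 0.5  0.4 -1.3] T [-0.082 -0.024  0.043] op 0.029 j7 -1.71 j3 -0.25
   e7 -0.839
   T tool [-0.086  0.006 -0.042]
```

```bash
python3 -m creep '[[0.3,1,3.3,0.5,255],[0.2,0.7,3.3,0.5,255],[0,0,2.5,0,255],[0,0,0,0,255]]' >/dev/null; python3 go.py .547 .13 .098 9.9; python3 -c "
from h import *
d=snap('side','pics/s9.png',(200,160,340,280),5)"
```

```text
t 62.73 tcp [0.5443 0.1278 0.1205] rot [-3.085  0.018  0.183] F [-1.1  0.2 -1.9] op 0.0293
total [ 0.34 -0.04  2.25] twist 0.6 | rows 1 each [ 0.34 -0.04  2.25] 0.6
```

View pics/s9.png

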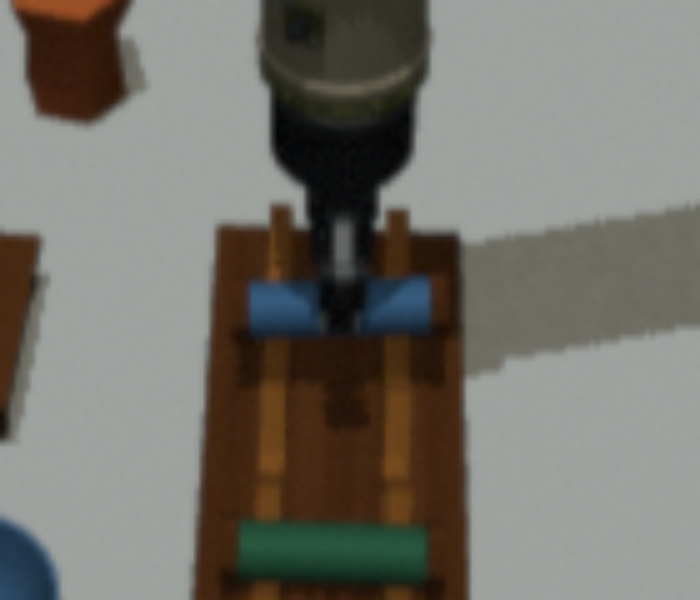

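Blue barrel spans 250–430 px and the rails 280–398, so it is centred. Green is lying flat at (335,550). I lower blue.

```bash
python3 -m creep '[[0.1,0,1.4,0.6,255],[0,0,1.2,0,255],[0,0,0,0,255]]' >/dev/null; python3 go.py .547 .13 .082 9.9
```

```text
t 63.15 tcp [0.5468 0.1292 0.0964] rot [-3.085  0.013  0.172] F [-0.6  0.4 -1.2] op 0.0291
total [0.05 0.01 1.44] twist -0.0 | rows 1 each [0.05 0.01 1.44] -0.03
```

```bash
python3 -m creep '[[0,0,0.7,0,255],[0,0,0.4,0,255],[0,0,0,0,255]]' >/dev/null; python3 tq.py|head -1;python3 -m creep '[[0,0,0.2,0,255],[0,0,0,0,255]]' >/dev/null; python3 tq.py|head -1; python3 -m creep '[[0,0,0.2,0,255],[0,0,0,0,255]]' >/dev/null; python3 tq.py|head -1;python3 -m creep '[[0,0,0.15,0,255],[0,0,0,0,255]]' >/dev/null; python3 tq.py|head -1
```

```text
t 63.52 pos [0.547  0.1301 0.0853] yaw 9.9 tilt [-3.085  0.012] F [-0.2  0.4 -1.8] T [-0.099 -0.019  0.013] op 0.0291 j7 -1.71 j3 -0.23
t 63.77 pos [0.5473 0.1302 0.0836] yaw 9.9 tilt [-3.085  0.011] F [-1.1 -0.2 -1.3] T [-0.186  0.011 -0.04 ] op 0.0291 j7 -1.71 j3 -0.23
t 64.03 pos [0.5478 0.1299 0.0828] yaw 9.8 tilt [-3.085  0.01 ] F [-1.1 -0.9  0.6] T [-0.299  0.259 -0.091] op 0.029 j7 -1.71 j3 -0.23
t 64.28 pos [0.548  0.13   0.0827] yaw 9.8 tilt [-3.085  0.009] F [-0.9 -1.8  0.5] T [-0.357  0.205 -0.024] op 0.0291 j7 -1.71 j3 -0.23
```

```bash
python3 -m creep '[[0,0,0,0,255],[0,0,0,0,255],[0,0,0,0,255],[0,0,0,0,255]]' >/dev/null; python3 -m creep '[[0,0,0,0,140],[0,0,0,0,105],[0,0,0,0,105],[0,0,0,0,105],[0,0,0,0,105]]' >/dev/null; python3 tq.py|head -1; python3 -m creep '[[0,0,-2,0,105],[0,0,-4,0,105],[0,0,-4,0,0],[0,0,-4,0,0],[0,0,0,0,0]]' >/dev/null; python3 chk.py; python3 go.py .621 -.259 .2 -33
```

```text
t 65.4 pos [0.5483 0.1306 0.0825] yaw 9.9 tilt [-3.085  0.008] F [-0.2  0.1 -0. ] T [-0.079 -0.02  -0.016] op 0.0504 j7 -1.71 j3 -0.23
side [42. 54. 73.] xy [0.5487 0.1355] yaw 8.5 stand xy [  2.9 -27.9] ztop 0.0977 [116.  32.] 0.89
side [37. 69. 49.] xy [0.5276 0.2632] yaw 8.7 stand xy [  4.1 101.5] ztop 0.0984 [114.  35.] 0.84
top [31. 47. 34.] xy [0.5248 0.2586] yaw 8.1 stand xy [ 0.6 97.5] ztop 0.1007 [120.  32.] 0.67
top [105.5  57.   36. ] xy [ 0.6226 -0.2596] yaw 146.4 stand xy [   7.8 -429.8] ztop 0.0399 [ 32. 122.] 0.57
t 66.22 tcp [0.5482 0.1224 0.2214] rot [-3.085  0.017  0.173] F [ 0.3 -0.2  0.5] op 0.0855
total [ 0.65 38.88 -0.07] twist 42.9 | rows 8 each [ 0.08  4.86 -0.01] 5.36
```

```bash
python3 -m creep '[[0.1,4.9,0,0,0],[0.1,4.9,0,0,0],[0.1,4.9,0,0,0],[0.1,4.9,0,0,0],[0.1,4.9,0,0,0]]' >/dev/null; python3 -m creep '[[0.1,4.9,0,0,0],[0.1,4.9,0,0,0],[0.1,4.5,0,0,0],[0,0,0,8.5,0],[0,0,0,8.5,0]]' >/dev/null; python3 -m creep '[[0,0,1.5,8.5,0],[0,0,1.5,8.5,0],[0,0,1.5,8.5,0],[0,0,1.5,0,0],[0,0,0,0,0]]' >/dev/null; python3 go.py .622 -.259 .06 -33; python3 tq.py
```

```text
t 68.1 tcp [ 0.6133 -0.2631  0.1132] rot [-3.124  0.082 -0.584] F [0.1 0.4 0.4] op 0.0854
total [ 0.94 -0.73  5.28] twist -0.5 | rows 1 each [ 0.94 -0.73  5.28] -0.45
t 68.1 pos [ 0.6133 -0.2631  0.1132] yaw -33.5 tilt [-3.124  0.082] F [0.1 0.4 0.4] T [-0.059 -0.029  0.011] op 0.0854 j7 -1.74 j3 0.12
   e7 -0.131
   T tool [-0.034  0.056 -0.01 ]
```

```bash
python3 -m creep '[[0.5,-0.4,2.8,0,0],[0.4,-0.3,2.5,0,0],[0,0,0,0,0]]' >/dev/null; python3 go.py .622 -.259 .009 -33
```

```text
t 68.47 tcp [ 0.6224 -0.2594  0.0598] rot [-3.123  0.08  -0.576] F [0.1 0.3 0.5] op 0.0857
total [0.35 0.09 5.07] twist -0.0 | rows 1 each [0.35 0.09 5.07] -0.0
```

```bash
python3 -m creep '[[0.2,0,2.5,0,0],[0.1,0,2.4,0,0],[0,0,0.1,0,0]]' >/dev/null; python3 go.py .622 -.259 .009 -33; python3 -m creep '[[0,0,0,0,255],[0,0,0,0,255],[0,0,0,0,255],[0,0,0,0,255]]' 40|grep -E 'pos|open'; python3 -m creep '[[0,0,0,0,255],[0,0,-3,0,255],[0,0,-4,0,255],[0,0,-4,0,255],[0,0,-4,0,255]]'|tail -2; python3 tq.py
```

```text
t 68.85 tcp [ 0.6243 -0.2596  0.0137] rot [-3.121  0.074 -0.572] F [-0.1 -0.5  0.3] op 0.0856
total [-0.19  0.08  0.48] twist 0.2 | rows 1 each [-0.19  0.08  0.48] 0.23
tcp_pos: [0.6265, -0.2611, 0.0187]
opening: 0.0295
force: [-0.3, -0.5, -0.7]
opening: 0.03
t 69.97 pos [ 0.6305 -0.268   0.1665] yaw -32.7 tilt [-3.123  0.079] F [-0.3 -0.5 -0.7] T [-0.11  -0.115 -0.008] op 0.03 j7 -1.74 j3 0.12
   e7 0.032
   T tool [-0.03   0.156  0.008]
```

```bash
python3 -m creep '[[0,0,-1.5,-8.5,255],[0,0,-1.5,-8.5,255],[0,0,-1.5,-8.5,255],[0,0,-1,-8.5,255],[0,0,0,-8.5,255]]' >/dev/null; python3 go.py .562 .0657 .2 9.9
```

```text
t 70.6 tcp [ 0.6342 -0.2716  0.2257] rot [-3.075  0.042  0.194] F [-0.8  0.8 -2.3] op 0.0296
total [ -0.46 -34.24   4.87] twist 1.2 | rows 7 each [-0.07 -4.89  0.7 ] 0.18
```

```bash
python3 -m creep '[[-0.1,-5,0.4,0.2,255],[-0.1,-5,0.4,0.2,255],[-0.1,-5,0.4,0.2,255],[-0.1,-5,0.4,0.2,255],[-0.1,-5,0.4,0.2,255]]' >/dev/null; python3 -m creep '[[-0.1,-5,0.3,0,255],[0,-4,0.3,0,255],[0,0,0,0,255]]' >/dev/null; python3 go.py .562 .0657 .12 9.9
```

```text
t 71.6 tcp [0.5602 0.0722 0.2187] rot [-3.075  0.048  0.179] F [ 0.8 -0.1 -1.9] op 0.0296
total [0.54 1.32 9.79] twist 0.4 | rows 2 each [0.27 0.66 4.9 ] 0.18
```

```bash
python3 -m creep '[[0.2,0.6,3.3,0.2,255],[0.1,0.5,3.3,0.2,255],[0,0,2.5,0,255],[0,0,0,0,255]]' >/dev/null; python3 go.py .562 .0657 .098 9.9; python3 -c "
from h import *
d=snap('side','pics/s10.png',(200,140,340,280),5)"
```

```text
t 72.1 tcp [0.56   0.0634 0.1246] rot [-3.078  0.049  0.169] F [ 0.2 -0.  -2. ] op 0.0299
total [ 0.37 -0.02  2.65] twist -0.2 | rows 1 each [ 0.37 -0.02  2.65] -0.2
```

View pics/s10.png

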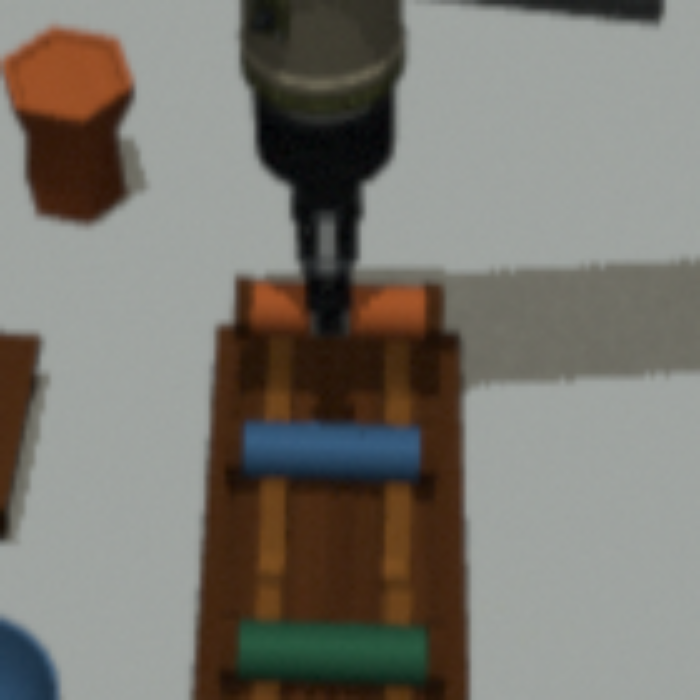

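Terracotta barrel spans 250–427 px over rails at 280–400, so it is centred and level. I lower it into groove 1.

```bash
python3 -m creep '[[0.1,0,1.5,0,255],[0.1,0,1.5,0,255],[0,0,0,0,255]]' >/dev/null; python3 go.py .5605 .0655 .081 9.9
```

```text
t 72.53 tcp [0.5627 0.0649 0.0962] rot [-3.079  0.043  0.168] F [-0.3 -0.9 -1.8] op 0.0298
total [-0.14 -0.    1.53] twist -0.3 | rows 1 each [-0.14 -0.    1.53] -0.28
```

```bash
python3 -m creep '[[-0.1,0,0.7,0,255],[-0.1,0,0.4,0,255],[0,0,0,0,255]]' >/dev/null; python3 tq.py|head -1;python3 -m creep '[[0,0,0.2,0,255],[0,0,0,0,255]]' >/dev/null; python3 tq.py|head -1; python3 -m creep '[[0,0,0.2,0,255],[0,0,0,0,255]]' >/dev/null; python3 tq.py|head -1;python3 -m creep '[[0,0,0.15,0,255],[0,0,0,0,255]]' >/dev/null; python3 tq.py|head -1
```

```text
t 72.9 pos [0.5603 0.0653 0.0851] yaw 9.6 tilt [-3.079  0.042] F [-0.6  0.1 -2.2] T [-0.071 -0.048 -0.047] op 0.0297 j7 -1.58 j3 -0.17
t 73.15 pos [0.5605 0.0655 0.0834] yaw 9.6 tilt [-3.079  0.042] F [-0.7  0.3 -2.3] T [-0.046 -0.088  0.011] op 0.0294 j7 -1.58 j3 -0.17
t 73.4 pos [0.5607 0.066  0.0818] yaw 9.6 tilt [-3.078  0.041] F [-1.4  0.8 -1.2] T [ 0.071  0.214 -0.005] op 0.0297 j7 -1.58 j3 -0.17
t 73.65 pos [0.5609 0.0663 0.0809] yaw 9.6 tilt [-3.078  0.04 ] F [-1.  -0.3  0.9] T [ 0.077  0.331 -0.046] op 0.0295 j7 -1.58 j3 -0.17
```

```bash
python3 -m creep '[[0,0,0.1,0,255],[0,0,0,0,255],[0,0,0,0,255],[0,0,0,0,255]]' >/dev/null;python3 tq.py|head -1; python3 -m creep '[[0,0,0,0,140],[0,0,0,0,105],[0,0,0,0,105],[0,0,0,0,105],[0,0,0,0,105]]' >/dev/null; python3 tq.py|head -1; python3 -m creep '[[0,0,-2,0,105],[0,0,-4,0,105],[0,0,-4,0,0],[0,5,-4,0,0],[0,5,0,0,0]]' >/dev/null; python3 -m creep '[[0,5,-1,0,0],[0,5,0,0,0],[0,5,0,0,0],[0,0,0,0,0]]' >/dev/null; python3 chk.py; python3 line.py; python3 knob.py
python3 - <<'E'
from h import *
a=snap('side','pics/s11.png'); 
for n in ['brush','tan_pot','blue_bowl','small_stand']: print(n,[(np.round(x['position'],3).tolist(),round(x['confidence'],2)) for x in vision.pinpoint(n,'side')[:1]])
E
```

```text
t 74.15 pos [0.5609 0.0663 0.0808] yaw 9.6 tilt [-3.078  0.04 ] F [-2.5  0.5  2.6] T [ 0.105  0.416 -0.155] op 0.0296 j7 -1.58 j3 -0.17
t 74.78 pos [0.5613 0.0658 0.0803] yaw 9.6 tilt [-3.079  0.039] F [-0.4 -0.4 -0. ] T [-0.028 -0.051 -0.012] op 0.0505 j7 -1.58 j3 -0.17
side [35. 58. 40.] xy [0.5264 0.2624] yaw 8.8 stand xy [  2.8 100.9] ztop 0.0968 [117.  37.] 0.86
side [46. 65. 89.] xy [0.546  0.1343] yaw 8.2 stand xy [  0.1 -28.6] ztop 0.0975 [117.  33.] 0.76
side [114.5  59.   29. ] xy [0.5583 0.0695] yaw 7.8 stand xy [  1.  -94.6] ztop 0.0976 [118.  30.] 0.7
top [111.  53.  32.] xy [0.5573 0.0661] yaw 8.2 stand xy [ -0.5 -97.7] ztop 0.1019 [120.  29.] 0.87
top [32. 47. 35.] xy [0.525  0.2577] yaw 8.4 stand xy [ 0.6 96.6] ztop 0.101 [120.  32.] 0.77
top [40. 50. 69.] xy [0.5476 0.1313] yaw 8.7 stand xy [  1.2 -31.9] ztop 0.1004 [120.  34.] 0.59
top [31. 47. 66.] xy [0.7214 0.3067] yaw 18.7 stand xy [202.5 111. ] ztop 0.0515 [106. 105.] 0.34
line n 36 centre [0.509  0.3754] len/wid [8.7 1.4] angle 90.3
plate [0.0501 0.0495 0.0497 0.0497] top [0.0913 0.091  0.0907 0.0907] 118 remaining mm 0.000168464890199789 [0.50424558 0.37640604 0.09084917]
brush [([0.493, -0.402, 0.022], 0.74)]
tan_pot [([0.764, -0.109, -0.001], 0.97)]
blue_bowl [([0.721, 0.309, 0.004], 0.93)]
small_stand [([0.786, 0.116, 0.005], 0.9)]
```

View pics/s11.png

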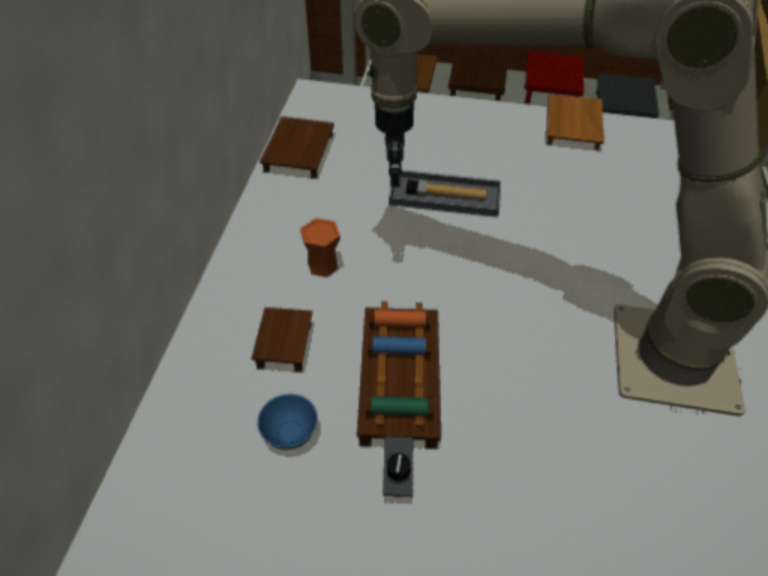

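All three canisters lie in their own grooves at (400,318), (400,345) and (400,405). The brush is in the tray at (455,190), the bystanders haven't moved and the arm is clear, so I hand in.

```bash
python3 -c "
from h import *
st(); print(job.sign_off())"
```

```text
t 76.6 tcp [ 0.6119 -0.1883  0.2185] rot [-3.078  0.037  0.178] F [-0.3  0.6  0. ] op 0.0852
the job is handed in; nothing more can be done
None
```

The job is done and handed in at t ≈ 77 s. There were three canisters (no yellow one), and each lies in its own groove.

- **Brush:** it lies in the grey tray; the last check put its origin at (0.493, -0.402), inside the tray.
- **Levelling foot:** I turned the knob clockwise about one full turn, to its stop. After release it stayed put, with its white line at 90.3° before and after the canisters were placed. The camera puts it 0.2 mm from touchdown, which is within measurement error.
- **Canisters:** green is in groove 4, blue in groove 2 and terracotta in groove 1. Both cameras put each one within 3 mm of centre along its groove and within about 5 mm across. The side camera reads the cap tops at 97–98 mm, against 98 mm expected when settled. The top camera reads about 3 mm higher, as it did for canisters on the table.
- **Pot, bowl and small stand:** they are where they started, to within camera error.

**What disagreed:**
- **Torque at the stop:** the wrist torque did not show a clean 2 N m per rad rise. The pads mostly slid round the knob there, apart from one reading of about 1.1–2.2 N m. I took the stop from the knob no longer following the gripper at the same line angle in repeated tries, and from the height.
- **Tool tilt:** the tool drifted about 4° off vertical during the run, with no visible effect on how the canisters lie.

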